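Refit the hob's igniter modules and bolt down the control box

TASK

The gas hob's igniter modules have been cleaned and go back into its control box: plug every module on the worktop fully home into a free socket, flange flat on the box, any module in any socket. Only when all are in, tighten the box's three captive bolt knobs clockwise to their end stops, one after the other from left to right as seen from the robot, and leave the kitchen things around untouched. A module may get knocked aside or slip in the fingers, so check the result.

Things in the scene. Friction and masses are not known exactly. Their poses are not given: they have to be found in the camera images.
- carrier: Igniter control box of the hob: flat aluminium block, 150 (x) x 290 (y) x 40 mm high, fixed to the worktop; origin at the centre of its underside, x pointing away from the robot, y to the robot's left. Four sockets in a row along y on the half away from the robot, three bolt knobs in a row along y on the half near the robot.
- socket1 (a point): Centre of the mouth of socket 1 (1 is leftmost seen from the robot), on the box's top face, 35 mm beyond the box's centre and at y = 99 mm of the box. Axes as the box. The rectangular hole is 42.4 mm along x, 36.4 mm along y and 24 mm deep, with a 3 mm chamfer. Takes any module, either way round.
- module1: Igniter module, one of up to four alike, 0.11 kg, standing on its foot; origin at the centre of the foot's underside, z up. From below: black foot 40 (x) x 34 (y) x 20 mm, chamfered; white flange 50 x 44 x 10 mm; white grip rib 44 (x) x 26 (y) x 32 mm, top at z = 62. Grip the rib across y, fingertips above z = 30. Home: origin 20 mm below the socket's mouth, x along box x, either way round.
- socket2 (a point): Centre of the mouth of socket 2 (1 is leftmost seen from the robot), on the box's top face, 35 mm beyond the box's centre and at y = 33 mm of the box. Axes as the box. The rectangular hole is 42.4 mm along x, 36.4 mm along y and 24 mm deep, with a 3 mm chamfer. Takes any module, either way round.
- module2: Igniter module, one of up to four alike, 0.11 kg, standing on its foot; origin at the centre of the foot's underside, z up. From below: black foot 40 (x) x 34 (y) x 20 mm, chamfered; white flange 50 x 44 x 10 mm; white grip rib 44 (x) x 26 (y) x 32 mm, top at z = 62. Grip the rib across y, fingertips above z = 30. Home: origin 20 mm below the socket's mouth, x along box x, either way round.
- socket3 (a point): Centre of the mouth of socket 3 (1 is leftmost seen from the robot), on the box's top face, 35 mm beyond the box's centre and at y = -33 mm of the box. Axes as the box. The rectangular hole is 42.4 mm along x, 36.4 mm along y and 24 mm deep, with a 3 mm chamfer. Takes any module, either way round.
- module3: Igniter module, one of up to four alike, 0.11 kg, standing on its foot; origin at the centre of the foot's underside, z up. From below: black foot 40 (x) x 34 (y) x 20 mm, chamfered; white flange 50 x 44 x 10 mm; white grip rib 44 (x) x 26 (y) x 32 mm, top at z = 62. Grip the rib across y, fingertips above z = 30. Home: origin 20 mm below the socket's mouth, x along box x, either way round.
- socket4 (a point): Centre of the mouth of socket 4 (1 is leftmost seen from the robot), on the box's top face, 35 mm beyond the box's centre and at y = -99 mm of the box. Axes as the box. The rectangular hole is 42.4 mm along x, 36.4 mm along y and 24 mm deep, with a 3 mm chamfer. Takes any module, either way round.
- module4: Igniter module, one of up to four alike, 0.11 kg, standing on its foot; origin at the centre of the foot's underside, z up. From below: black foot 40 (x) x 34 (y) x 20 mm, chamfered; white flange 50 x 44 x 10 mm; white grip rib 44 (x) x 26 (y) x 32 mm, top at z = 62. Grip the rib across y, fingertips above z = 30. Home: origin 20 mm below the socket's mouth, x along box x, either way round.
- bolt_left (a joint): Angle of the left captive bolt knob (seen from the robot), rad: grows clockwise seen from above, 0 loose to 3.6 at its end stop (tight); partly turned at the start; stays where left, friction about 0.06 N m.
- bolt_left_grip (a point): Point on the axis of the left bolt knob, 37 mm above the box's top, at x = -40, y = 66 mm of the box. The black knob is a bar 42 mm long, 14 mm wide, from 12 to 44 mm above the box's top, on a 44 mm disc whose top is 14 mm above it. This point turns with the knob: its x axis lies along the bar; at joint 0 it is the box's x.
- bolt_middle (a joint): Angle of the middle captive bolt knob (seen from the robot), rad: grows clockwise seen from above, 0 loose to 3.6 at its end stop (tight); partly turned at the start; stays where left, friction about 0.06 N m.
- bolt_middle_grip (a point): Point on the axis of the middle bolt knob, 37 mm above the box's top, at x = -40, y = 0 mm of the box. The black knob is a bar 42 mm long, 14 mm wide, from 12 to 44 mm above the box's top, on a 44 mm disc whose top is 14 mm above it. This point turns with the knob: its x axis lies along the bar; at joint 0 it is the box's x.
- bolt_right (a joint): Angle of the right captive bolt knob (seen from the robot), rad: grows clockwise seen from above, 0 loose to 3.6 at its end stop (tight); partly turned at the start; stays where left, friction about 0.06 N m.
- bolt_right_grip (a point): Point on the axis of the right bolt knob, 37 mm above the box's top, at x = -40, y = -66 mm of the box. The black knob is a bar 42 mm long, 14 mm wide, from 12 to 44 mm above the box's top, on a 44 mm disc whose top is 14 mm above it. This point turns with the knob: its x axis lies along the bar; at joint 0 it is the box's x.
- pepper_mill: Bystander: dark wooden pepper mill, 54 mm wide, 133 mm high; loose, leave alone. Origin at the centre of its underside.
- burner_cap: Bystander: dark round burner cap, 72 mm wide, 12 mm thick, lying flat; loose, leave alone. Origin at the centre of its underside.
- ramekin: Bystander: small white ceramic bowl, 80 mm wide, 42 mm high; loose, leave alone. Origin at the centre of its underside.
Things that resemble listed ones, but are neither listed nor needed, are in the scene too. Leave any turquoise look-alike of the module3 alone.

How it is judged:
By the outcome, as a careful person would: the job done as asked, in the order asked, and still so for the second after the job is handed in, with the robot touching nothing.
Of module1, module2, module3, module4 only 3 to 4 are there at a start; the rules pass over those that are not, and their reading is None.
At some moment in a run one of module1, module2, module3, module4 may be knocked a few centimetres aside while the robot is not near it.
Once in a run the grip may slacken for a moment while it holds something.
It also fails if it takes over 208 s, if anything falls off the work surface, if the arm or the gripper's body presses on something with over 40 N, if the wrist force passes 120 N, or if a joint passes its speed limit or range.

ROBOT

A 7-joint arm with a two-finger parallel gripper is mounted at the origin on the work surface. World frame = base frame: x ahead of the robot, y to its left, z up, the work surface at z = 0. Lengths are in mm, angles in rad, forces in N, time in s.
With the tool pointing down it reaches from about 400 to 875 mm from the base axis. Payload 4.4 kg.
Tool frame: the origin (TCP) lies between the finger pads; the fingertips stand 17 mm ahead of it and the grasp point (between the pads) lies 2 mm behind it; z points along the fingers, y is the line along which they close (so a half turn about z gives the same grasp; the last joint's range is limited). The gripper opens to 85 mm and grips with 20 to 120 N. Pads are 22 mm wide; open, the fingers measure 114 mm over their backs; the gripper's body (76 mm by 85 mm) begins 54 mm behind the grasp point. The pads swing forward as they close: fully open they stand 13 mm farther back than shut.
Start: joints at [1.037, 0.628, 0.038, 1.517, -0.027, 0.996, -0.02], TCP at [293.129, -580.167, 225.413] pointing down, gripper open.
Joint ranges: [-3.06, 3.06], [-0.37, 2.12], [-1.25, 1.32], [0.18, 2.47], [-1.1, 4.24], [0.23, 1.98], [-2.94, 2.94]. Speed limits (rad/s): [2.57, 2.57, 3.14, 3.14, 3.14, 3.14, 3.14].

INTERFACE

Orientations are given as [roll, pitch, yaw] about the fixed x, y, z axes, in that order (R = Rz(yaw) Ry(pitch) Rx(roll)).
In Python, from cell import sensors, get_image, ctrl gives the robot as it stands.
- The arm moves only by the tool send_rows, never from a script. Its argument "series" is a list of rows, each a list of 3 entries, a list of its own where there are three numbers: the finger opening in mm, from 0 to 85.4, then the shift along the world's x, y, z in units of 60 mm (1.0 is 60 mm), then the turn, a rotation vector about the world's x, y, z in units of 5 degrees (1.0 is 5 degrees). A call has 1 to 8 rows; each row shifts and turns the commanded pose from where the row before left it; what a row does not reach is not made up. A row lasts 1/8 s, in which the tool goes at most 62.5 mm and 10.7 degrees, less where a joint would pass 70% of its speed; a pose out of reach is approached as far as the arm can. A call is refused whole if a number of a shift passes 1 or a number of a turn 1, either way. A call with a gripper value outside its range is refused whole. The fingers move at their own pace and stop on an object; the grip force is fixed at half the most. Time passes only in rows, so rows that do not move let the fingers close. It gives the time, the measured TCP pose, the force, the opening and the grip force at its end, in the units of the state.
- sensors.read_state(): the state, without advancing time (a new reading comes with each control period).
- get_image(name): name is "side" or "top" or "wrist"; returns a dict with "img" (480x640x3 uint8, red, green, blue), "depth" (480x640 float32, mm along the optical axis (not along the pixel's ray), 0 where there is no reading), "vfov" (degrees; the focal length in pixels is half the picture's height over the tangent of half this angle, whatever the lens; pixels are square), "cx", "cy" (the principal point, pixels), "world_to_cam" (4x4, takes a point from world to camera coordinates). Camera axes: x right, y down, z forward; pixel columns grow to the right and rows downward; lengths in mm; the calibration is good to about 2 mm. A picture is of the moment at which its call begins.
- ctrl.finish_job(): hands the job in; it is judged then, once.
The state is a dict: "clock": time; "qpos": joint angles; "qd": joint speeds; "tau": joint torques, N m; "eef_pos": TCP position; "tool_rot": TCP orientation; "force": force on the tool from outside, world axes, zero at the start; "torque": the same for the moment, N m; "width": finger opening in mm; "gripper_force": force on a finger pad.
Only numpy, scipy, OpenCV 4.12 (cv2) and the standard library are available. Lean on these libraries where they do the work, as an engineer would, in place of code of your own. Each camera call takes 0.05 s, during which the arm holds its last target. There are 200 camera calls.

## Working session

There is one attempt and no reset: what is moved stays moved. The work goes in short steps, Python scripts to look and compute and a tool call to move; the robot and the scene stay as the last step left them, time stands still between calls to the robot, and variables do not carry over. Pictures are saved under pics/ and viewed, at most 14 in all, crops included, and the job is handed in when it is done.

Besides the shell and the picture viewer there is one more tool, called by a JSON object that holds its "method" and its "body". send_rows: Moves the arm, as the interface text tells. Its arguments: {"type":"object","properties":{"series":{"type":"array"}},"required":["series"]}

```bash
mkdir -p pics; ls; cat > h.py <<'E'
import numpy as np, cv2
from cell import sensors, get_image, ctrl
def save(n,im): cv2.imwrite('pics/'+n, im[...,::-1])
def ray(d,u,v,z):
    f=240/np.tan(np.radians(d['vfov'])/2)
    T=np.linalg.inv(d['world_to_cam']); r=T[:3,:3]@np.array([(u-d['cx'])/f,(v-d['cy'])/f,1.]); o=T[:3,3]
    return o+r*(z-o[2])/r[2]
def proj(d,p):
    f=240/np.tan(np.radians(d['vfov'])/2)
    c=d['world_to_cam']@np.r_[p,1.]; return np.array([d['cx']+f*c[0]/c[2], d['cy']+f*c[1]/c[2]])
def cloud(d):
    f=240/np.tan(np.radians(d['vfov'])/2); v,u=np.mgrid[:480,:640]; z=d['depth'].astype(float)
    P=np.stack([(u-d['cx'])/f*z,(v-d['cy'])/f*z,z,np.ones_like(z)],-1)@np.linalg.inv(d['world_to_cam']).T
    P=P[...,:3]; P[z==0]=np.nan; return P
E
python3 - <<'E'
from h import *
for n in ['top','side']:
    d=get_image(n); save(n+'0.png',d['img']); T=np.linalg.inv(d['world_to_cam']); print(n,d['vfov'],T.round(2).tolist())
s=sensors.read_state(); print(s)
E
```

```text
pics
top 46.33027317451299 [[0.01, -0.99, 0.15, 324.22], [-1.0, -0.01, -0.0, -64.95], [0.01, -0.15, -0.99, 1485.82], [0.0, 0.0, 0.0, 1.0]]
side 55.38653054819055 [[-0.94, -0.27, 0.22, 339.59], [-0.35, 0.71, -0.61, 478.62], [0.01, -0.65, -0.76, 737.77], [0.0, 0.0, 0.0, 1.0]]
{'clock': 0.1, 'qpos': array([ 1.03720616,  0.62924975,  0.0384431 ,  1.51826933, -0.02701805,
        0.9962889 , -0.0199914 ]), 'qd': array([ 4.51728481e-05, -1.67528864e-03, -9.50660980e-04, -2.47911484e-03,
       -8.49176218e-04,  4.62715977e-04,  1.56694342e-03]), 'tau': array([ 3.34345081e-03, -5.64537692e+01,  1.23051502e+00, -1.93973994e+01,
        1.13172378e-02,  5.41133704e-03, -1.25353833e-05]), 'eef_pos': array([ 292.87198894, -579.64576618,  224.58310252]), 'tool_rot': array([-3.13989494e+00,  7.26205839e-07,  4.67790254e-01]), 'force': array([-0.11848246,  0.53238296,  1.44110881]), 'torque': array([-0.06549517, -0.01376823, -0.05117335]), 'gripper_force': 0.0, 'width': 85.39720411828695}
```

View pics/top0.png

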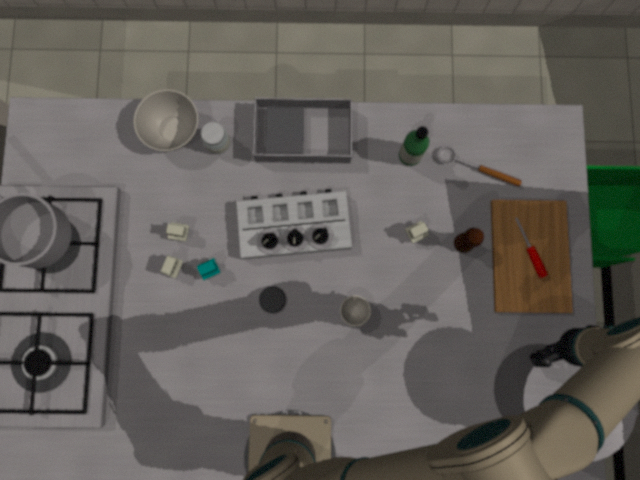

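View pics/side0.png

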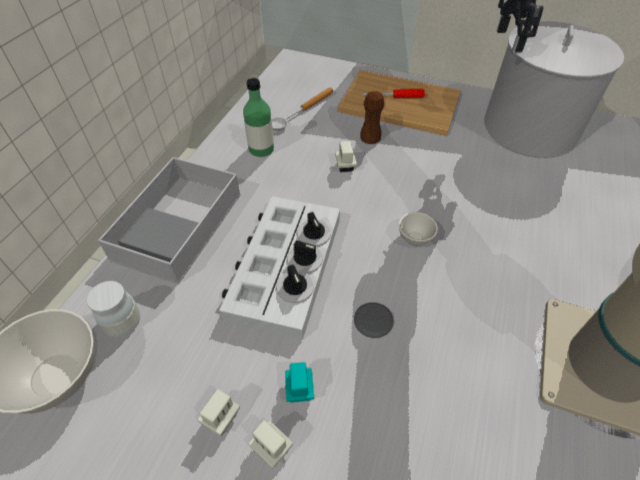

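Candidates in the top view: white modules at (177,231), (171,267), (418,230). The turquoise look-alike at (207,268) is to be left alone. The white jar (212,135) and ramekin (356,311) are not modules. The box is centred at about (294,224), with sockets on the far side and knobs on the near side.

```bash
python3 - <<'E'
from h import *
for n,cs in [('top',[(177,231),(171,267),(418,230),(207,268)]),('side',[(217,408),(269,440),(346,155),(299,380)])]:
    d=get_image(n); P=cloud(d)
    print(n)
    for u,v in cs:
        w=40; sl=np.s_[max(0,v-w):v+w,u-w:u+w]; p=P[sl]; m=(p[...,2]>52)&(p[...,2]<75)
        k,l,st,c=cv2.connectedComponentsWithStats(m.astype(np.uint8))
        for i in range(1,k):
            if st[i,4]<40: continue
            q=p[l==i]; r=cv2.minAreaRect(q[:,:2].astype(np.float32)); print((u,v),st[i,4],[np.round(x,1) for x in r],np.median(q[:,2]).round(1))
    # box top
    m=(P[...,2]>34)&(P[...,2]<46)&(P[...,0]>400)&(P[...,0]<800)&(P[...,1]>-200)&(P[...,1]<250)
    k,l,st,c=cv2.connectedComponentsWithStats(m.astype(np.uint8)); i=1+st[1:,4].argmax()
    q=P[l==i]; print('box',st[i],[np.round(x,1) for x in cv2.minAreaRect(q[:,:2].astype(np.float32))],np.median(q[:,2]))
d=get_image('top'); save('c1.png',np.hstack([cv2.resize(d['img'][180:290,130:240],(400,400),interpolation=2),cv2.resize(d['img'][180:290,370:480],(400,400),interpolation=2)]))
E
```

```text
top
(177, 231) 180 [array([568.5, 303.3]), array([44.2, 27.4]), np.float64(78.4)] 60.9
(177, 231) 155 [array([478.8, 315.1]), array([27.1, 39.6]), np.float64(71.0)] 60.3
(177, 231) 140 [array([471.9, 218.7]), array([25.5, 42.6]), np.float64(25.4)] 61.0
(171, 267) 148 [array([565.4, 303.8]), array([21.9, 45.6]), np.float64(1.0)] 60.9
(171, 267) 186 [array([476.8, 315.9]), array([27.1, 43.7]), np.float64(69.0)] 60.4
(171, 267) 143 [array([470. , 221.6]), array([26.3, 38. ]), np.float64(27.3)] 61.3
(418, 230) 170 [array([ 576.1, -324.8]), array([26.1, 45.1]), np.float64(28.4)] 61.0
(207, 268) 128 [array([564.1, 303. ]), array([18.9, 43.8]), np.float64(0.3)] 61.0
(207, 268) 128 [array([477.5, 308.4]), array([46.9, 22.6]), np.float64(2.2)] 60.1
(207, 268) 185 [array([471.4, 218.9]), array([26.3, 44. ]), np.float64(27.3)] 61.1
box [ 237  192  115   66 4091] [array([591.2,  -1. ]), array([151.8, 290.2]), np.float64(6.0)] 39.76117166612903
side
(217, 408) 594 [array([570. , 304.8]), array([44.8, 28. ]), np.float64(80.3)] 61.6
(269, 440) 641 [array([477.6, 317.7]), array([27., 45.]), np.float64(67.5)] 61.8
(346, 155) 120 [array([ 549.7, -442.4]), array([38.1, 20.6]), np.float64(21.1)] 63.1
(346, 155) 170 [array([ 577.8, -323.4]), array([25.8, 46. ]), np.float64(26.7)] 61.9
(299, 380) 493 [array([472., 221.]), array([26.1, 43.8]), np.float64(24.8)] 61.7
box [ 219  196  121  135 6465] [array([ 5.928e+02, -5.000e-01]), array([151.7, 293.9]), np.float64(6.4)] 40.11916375629528
```

View pics/c1.png

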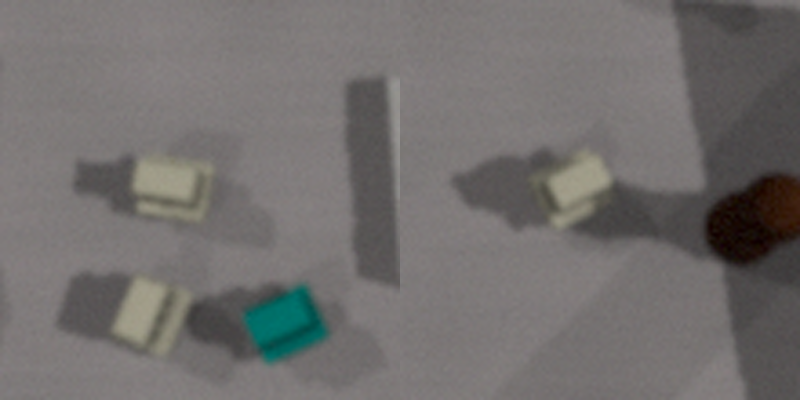

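Crop: three white modules at (177,231), (171,267), (418,230) and the turquoise look-alike at (207,268). I start with the right-hand module (C), which stands alone, and look from above it with the wrist camera first.

{"method": "send_rows", "body": {"series": [[60,[0.26,0.24,0],[0,0,1]],[60,[0.26,0.24,0],[0,0,1]],[60,[0.26,0.24,0],[0,0,1]],[60,[0.26,0.24,0],[0,0,1]],[60,[0.26,0.24,0],[0,0,1]],[60,[0.26,0.24,0],[0,0,1]],[60,[0.26,0.24,0],[0,0,1]],[60,[0.26,0.24,0],[0,0,1]]]}}

```text
clock: 1.25
eef_pos: [418.3, -464.4, 225.3]
tool_rot: [-3.141, -0.0, 1.169]
force: [-0.3, -0.2, -0.6]
width: 60.2
gripper_force: 0.0
```

{"method": "send_rows", "body": {"series": [[60,[0.26,0.24,0],[0,0,1]],[60,[0.26,0.24,0],[0,0,1]],[60,[0.26,0.24,0],[0,0,1]],[60,[0.26,0.24,0],[0,0,1]],[60,[0.26,0.24,0],[0,0,1]],[60,[0.26,0.24,0],[0,0,1]],[60,[0.26,0.24,0],[0,0,1]],[60,[0.26,0.24,0],[0,0,1]]]}}

```text
clock: 2.25
eef_pos: [543.1, -349.3, 225.3]
tool_rot: [-3.141, -0.0, 1.867]
force: [-0.5, -0.2, 0.2]
width: 59.6
gripper_force: 0.0
```

{"method": "send_rows", "body": {"series": [[60,[0.26,0.24,0],[0,0,1]],[60,[0.26,0.24,0],[0,0,1]],[60,[0,0,0],[0,0,0]],[60,[0,0,0],[0,0,0]]]}}

```text
clock: 2.75
eef_pos: [572.9, -322.1, 225.2]
tool_rot: [-3.14, 0.0, 2.036]
force: [-0.0, -0.4, -0.8]
width: 60.0
gripper_force: 0.0
```

```bash
python3 - <<'E'
from h import *
d=get_image('wrist'); save('w1.png',d['img']); T=np.linalg.inv(d['world_to_cam']); print(d['vfov'],T.round(2).tolist())
s=sensors.read_state(); print(s['qpos'].round(2),s['eef_pos'],s['tool_rot'],s['clock'])
E
```

```text
61.804591022717105 [[0.89, 0.43, 0.14, 536.86], [0.45, -0.85, -0.27, -252.51], [0.0, 0.31, -0.95, 375.17], [0.0, 0.0, 0.0, 1.0]]
[ 0.69  0.66 -0.38  1.49  0.27  1.05  0.71] [ 572.79201039 -322.36059929  225.22973872] [-3.14011047e+00  2.96142629e-04  2.03584212e+00] 2.8
```

View pics/w1.png

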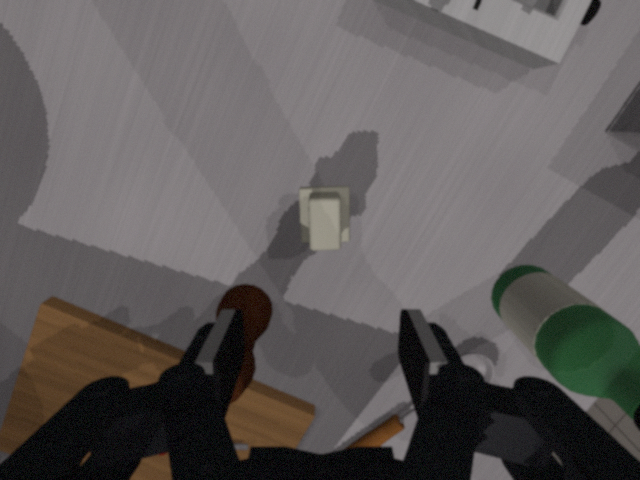

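The wrist view shows the module at (325,223), nearly aligned with the fingers. Next I measure it.

```bash
cat >> h.py <<'E'
def ribs(d,lo=54,hi=70):
    P=cloud(d); im=d['img'].astype(int); z=P[...,2]
    wh=(im.min(-1)>100)
    m=(z>lo)&(z<hi)&wh; k,l,st,c=cv2.connectedComponentsWithStats(m.astype(np.uint8)); out=[]
    for i in range(1,k):
        if st[i,4]<60: continue
        q=P[l==i]; (cx,cy),(w,h),a=cv2.minAreaRect(q[:,:2].astype(np.float32))
        # ray-cast image contour centre onto top plane
        (u,v),(pw,ph),pa=cv2.minAreaRect(np.argwhere(l==i)[:,::-1].astype(np.float32))
        if w<h: a-=90
        if 36<max(w,h)<54 and 20<min(w,h)<34: out.append([np.round([cx,cy],1).tolist(),round(max(w,h),1),round(min(w,h),1),round(a%180,1),ray(d,u,v,np.median(q[:,2]))[:2].round(1).tolist(),round(float(np.median(q[:,2])),1)])
    return out
E
python3 - <<'E'
from h import *
for n in ['wrist','top','side']:
    print(n,*ribs(get_image(n)),sep='\n')
E
```

```text
wrist
[[577.0, -325.8], 42.8, 25.8, 119.7, [576.5, -325.2], 63.3]
top
[[576.8, -326.6], 42.3, 25.2, 120.1, [576.4, -325.9], 61.4]
side
[[577.9, -323.7], 44.8, 25.8, 116.4, [576.3, -318.8], 61.9]
[[569.7, 304.8], 44.6, 26.6, 81.3, [568.6, 306.1], 61.7]
[[477.7, 317.5], 44.8, 26.5, 159.1, [476.3, 318.9], 61.8]
```

{"method": "send_rows", "body": {"series": [[60,[0.07,-0.045,0],[0,0,0.4]],[60,[0,0,-0.7],[0,0,0]],[60,[0,0,-0.7],[0,0,0]],[60,[0,0,-0.7],[0,0,0]],[60,[0,0,-0.4],[0,0,0]],[60,[0,0,-0.3],[0,0,0]],[60,[0,0,-0.1],[0,0,0]],[60,[0,0,0],[0,0,0]]]}}

```text
clock: 3.95
eef_pos: [578.5, -323.8, 51.7]
tool_rot: [3.141, 0.001, 2.074]
force: [0.6, -0.3, 0.7]
width: 59.9
gripper_force: 0.0
```

{"method": "send_rows", "body": {"series": [[0,[0,0,0],[0,0,0]],[0,[0,0,0],[0,0,0]],[0,[0,0,0],[0,0,0]],[0,[0,0,0],[0,0,0]],[0,[0,0,0],[0,0,0]],[0,[0,0,0],[0,0,0]]]}}

```text
clock: 4.7
eef_pos: [578.7, -324.1, 52.7]
tool_rot: [3.141, 0.002, 2.073]
force: [-0.9, -0.6, 6.3]
width: 23.2
gripper_force: 58.8
```

{"method": "send_rows", "body": {"series": [[0,[0,0,0.5],[0,0,0]],[0,[0,0,1],[0,0,0]],[0,[0,0,0.5],[0,0,0]],[0,[0.07,0.27,0],[0,0,0.96]],[0,[0.07,0.27,0],[0,0,0.96]],[0,[0.07,0.27,0],[0,0,0.96]],[0,[0.07,0.27,0],[0,0,0.96]],[0,[0.07,0.27,0],[0,0,0.96]]]}}

```text
clock: 5.7
eef_pos: [599.0, -242.1, 171.3]
tool_rot: [-3.141, -0.0, 2.495]
force: [0.4, 0.8, -0.7]
width: 23.1
gripper_force: 59.1
```

{"method": "send_rows", "body": {"series": [[0,[0.07,0.27,0],[0,0,0.96]],[0,[0.07,0.27,0],[0,0,0.96]],[0,[0.07,0.27,0],[0,0,0.96]],[0,[0.07,0.27,0],[0,0,0.96]],[0,[0.07,0.27,0],[0,0,0.96]],[0,[0.07,0.27,0],[0,0,0.96]],[0,[0.07,0.27,0],[0,0,0.96]],[0,[0.07,0.27,0],[0,0,0.96]]]}}

```text
clock: 6.7
eef_pos: [632.6, -112.7, 171.3]
tool_rot: [-3.141, -0.0, -3.118]
force: [0.1, 0.4, -1.2]
width: 23.1
gripper_force: 59.1
```

{"method": "send_rows", "body": {"series": [[0,[0.07,0.27,0],[0,0,0.96]],[0,[0,0,0],[0,0,0]],[0,[0,0,0],[0,0,0]]]}}

```text
clock: 7.08
eef_pos: [636.6, -98.0, 171.2]
tool_rot: [-3.141, -0.001, -3.039]
force: [-0.7, 0.0, -1.0]
width: 23.3
gripper_force: 59.1
```

```bash
python3 - <<'E'
from h import *
d=get_image('wrist'); save('w2.png',d['img']); np.savez('w2.npz',**d)
s=sensors.read_state(); print(s['qpos'].round(2),s['eef_pos'],s['tool_rot'],s['clock'],s['width'])
for n in ['top','side']:
    print(n,*ribs(get_image(n)),sep='\n')
E
```

```text
[ 0.49  0.76 -0.67  1.58  0.54  1.    1.33] [636.59295834 -98.28502555 171.23618856] [-3.14053101e+00 -6.98746795e-04 -3.03920756e+00] 7.125 22.90035471457175
top
[[569.6, 303.3], 44.9, 25.9, 80.2, [569.1, 302.7], 60.9]
[[477.0, 316.9], 43.7, 26.5, 160.6, [476.7, 315.9], 60.8]
side
[[569.8, 304.7], 44.3, 27.3, 80.2, [568.3, 306.2], 61.7]
[[477.5, 317.4], 44.7, 26.5, 159.6, [476.1, 318.5], 61.8]
```

View pics/w2.png

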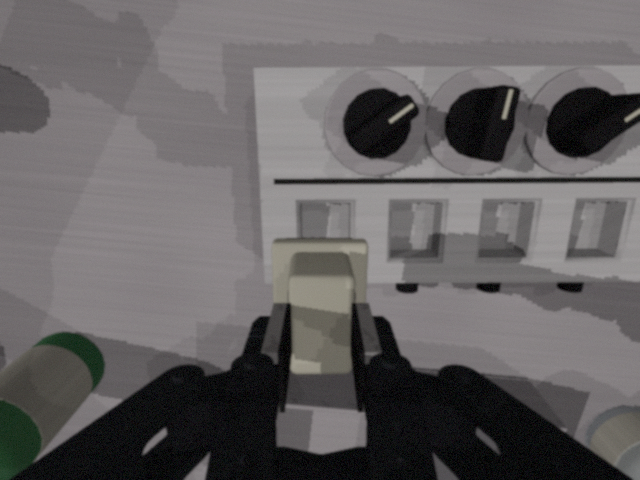

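The held module is seen at (320,310), square in the fingers. Sockets show at (325,215), (416,230), (507,230), (600,230), and the knobs carry white marks. I measure the sockets and the flange in the same view.

```bash
cat >> h.py <<'E'
def holes(d):
    P=cloud(d); z=P[...,2]; m=((z<36.5)&(z>8)).astype(np.uint8)
    m=cv2.morphologyEx(m,cv2.MORPH_OPEN,np.ones((3,3)))
    k,l,st,c=cv2.connectedComponentsWithStats(m); out=[]
    for i in range(1,k):
        if st[i,4]<40: continue
        px=np.argwhere(l==i)[:,::-1]
        q=np.array([ray(d,u,v,40.)[:2] for u,v in px],np.float32); r=cv2.minAreaRect(q)
        if max(r[1])<60 and min(r[1])>28: out.append((np.round(r[0],1).tolist(),np.round(r[1],1).tolist(),round(r[2],1)))
    return out
def flange(d,s,off=52.7):
    P=cloud(d); zt=s['eef_pos'][2]-off+30
    m=(abs(P[...,2]-zt)<5)&(d['img'].min(-1)>80)
    y=s['tool_rot'][2]; R=np.array([[np.cos(y),np.sin(y)],[-np.sin(y),np.cos(y)]])
    q=(P[m][:,:2]-s['eef_pos'][:2])@R.T
    q=q[(abs(q)<50).all(1)]
    zz=np.median(P[m][:,2])
    return 'flange tool-x %.1f..%.1f y %.1f..%.1f n %d z %.1f exp %.1f'%(*np.percentile(q[:,0],[.5,99.5]),*np.percentile(q[:,1],[.5,99.5]),len(q),zz,zt)
E
python3 - <<'E'
from h import *
d=dict(np.load('w2.npz')); s=sensors.read_state()
print(*holes(d),sep='\n'); print(flange(d,s))
for n in ['top','side']:
    print(n,*holes(get_image(n)),sep='\n')
E
```

```text
([629.8, -30.7], [40.9, 35.6], 5.9)
([622.2, 34.4], [40.9, 35.1], 6.1)
([615.4, 99.7], [40.8, 34.9], 5.9)
([765.3, -287.2], [59.4, 40.9], 48.0)
([788.7, 171.9], [38.4, 53.9], 59.3)
flange tool-x -3.8..25.7 y -20.5..23.1 n 2708 z 150.1 exp 148.6
top
([628.8, -30.1], [41.9, 35.8], 8.0)
([621.4, 33.9], [40.4, 39.4], 1.4)
([614.6, 101.3], [42.1, 37.2], 6.5)
([399.9, 49.6], [51.5, 33.3], 1.5)
([323.8, 564.2], [40.7, 39.7], 47.7)
([297.6, 704.8], [59.6, 50.7], 86.9)
side
([543.8, -412.3], [51.8, 46.3], 15.2)
([637.0, -92.4], [43.0, 35.3], 6.0)
([629.2, -27.2], [42.3, 36.3], 5.3)
([622.5, 38.5], [41.5, 36.3], 6.3)
([615.1, 103.6], [41.5, 36.1], 7.5)
([469.5, 226.0], [43.2, 50.3], 26.0)
([565.0, 308.3], [49.9, 45.1], 80.3)
([474.9, 320.4], [43.3, 50.4], 69.9)
```

{"method": "send_rows", "body": {"series": [[0,[0.015,0.06,0],[0,0,0]],[0,[0,0,-0.4],[0,0,0]],[0,[0,0,-0.4],[0,0,0]],[0,[0,0,-0.25],[0,0,0]],[0,[0,0,-0.15],[0,0,0]],[0,[0,0,0],[0,0,0]],[0,[0,0,0],[0,0,0]]]}}

```text
clock: 8.2
eef_pos: [638.5, -93.1, 100.2]
tool_rot: [-3.141, 0.001, -3.037]
force: [-0.2, 0.2, -1.1]
width: 23.2
gripper_force: 59.9
```

{"method": "send_rows", "body": {"series": [[0,[0,0,-0.08],[0,0,0]],[0,[0,0,-0.08],[0,0,0]],[0,[0,0,-0.04],[0,0,0]],[0,[0,0,0],[0,0,0]]]}}

```text
clock: 8.7
eef_pos: [637.6, -93.3, 87.1]
tool_rot: [3.141, -0.001, -3.037]
force: [-0.6, -0.9, -1.7]
width: 23.3
gripper_force: 59.9
```

{"method": "send_rows", "body": {"series": [[0,[0,0,-0.08],[0,0,0]],[0,[0,0,-0.08],[0,0,0]],[0,[0,0,-0.06],[0,0,0]],[0,[0,0,-0.04],[0,0,0]],[0,[0,0,0],[0,0,0]]]}}

```text
clock: 9.32
eef_pos: [637.8, -93.5, 72.8]
tool_rot: [-3.141, -0.0, -3.037]
force: [-3.1, -1.0, 6.6]
width: 23.4
gripper_force: 61.0
```

{"method": "send_rows", "body": {"series": [[0,[0,0,-0.04],[0,0,0]],[0,[0,0,0],[0,0,0]],[0,[0,0,0],[0,0,0]]]}}

```text
clock: 9.7
eef_pos: [637.8, -93.8, 72.5]
tool_rot: [-3.139, 0.0, -3.037]
force: [-6.8, -1.4, 19.4]
width: 23.4
gripper_force: 62.7
```

{"method": "send_rows", "body": {"series": [[45,[0,0,0.02],[0,0,0]],[45,[0,0,0],[0,0,0]],[45,[0,0,0],[0,0,0]],[45,[0,0,0.2],[0,0,0]],[45,[0,0,0.7],[0,0,0]],[45,[0,0,1],[0,0,0]],[45,[0,0,0],[0,0,0]]]}}

```text
clock: 10.58
eef_pos: [641.5, -92.4, 190.6]
tool_rot: [-3.14, 0.01, -3.037]
force: [0.5, -0.3, 0.3]
width: 45.0
gripper_force: 0.0
```

```bash
python3 - <<'E'
from h import *
s=sensors.read_state(); print(s['eef_pos'],s['tool_rot'],s['clock'],s['width'])
for n in ['wrist','side','top']:
    d=get_image(n); print(n,*ribs(d,54,90),sep='\n')
    P=cloud(d)
    m=(abs(P[...,:2]-[637,-94])<[22,20]).all(-1); z=P[m][:,2]; print('z',[round(float(np.median(z[(z>a)&(z<b)])),1) for a,b in ((45,60),(70,95))])
E
```

```text
[641.51695404 -92.39371793 190.60871943] [-3.14045102  0.01047624 -3.03684805] 10.575 44.97296772404806
wrist
[[637.7, -95.2], 43.5, 26.1, 5.7, [634.2, -95.3], 83.4]
z [51.6, 83.4]
side
[[637.8, -93.0], 44.4, 29.2, 4.1, [633.2, -83.0], 79.5]
[[569.6, 305.0], 44.2, 26.8, 79.2, [568.0, 306.5], 61.7]
[[477.3, 317.6], 43.9, 26.9, 157.5, [476.1, 318.5], 61.8]
z [51.0, 81.0]
top
[[636.2, -95.2], 43.0, 25.7, 1.5, [635.4, -95.2], 80.6]
[[569.3, 303.2], 44.3, 26.3, 79.5, [568.9, 302.3], 61.5]
[[476.7, 315.8], 43.8, 25.7, 160.4, [476.7, 315.5], 61.2]
z [50.7, 80.7]
```

{"method": "send_rows", "body": {"series": [[60,[-0.05,0.3,0],[0,0,-0.96]],[60,[-0.05,0.3,0],[0,0,-0.96]],[60,[-0.05,0.3,0],[0,0,-0.96]],[60,[-0.05,0.3,0],[0,0,-0.96]],[60,[-0.05,0.3,0],[0,0,-0.96]],[60,[-0.05,0.3,0],[0,0,-0.96]],[60,[-0.05,0.3,0],[0,0,-0.96]],[60,[-0.05,0.3,0],[0,0,-0.96]]]}}

```text
clock: 11.72
eef_pos: [612.6, 51.0, 182.8]
tool_rot: [-3.139, -0.003, 2.573]
force: [1.2, -0.9, -0.3]
width: 59.5
gripper_force: 0.0
```

{"method": "send_rows", "body": {"series": [[60,[-0.05,0.3,0],[0,0,-0.96]],[60,[-0.05,0.3,0],[0,0,-0.96]],[60,[-0.05,0.3,0],[0,0,-0.96]],[60,[-0.05,0.3,0],[0,0,-0.96]],[60,[-0.05,0.3,0],[0,0,-0.96]],[60,[-0.05,0.3,0],[0,0,-0.96]],[60,[-0.05,0.3,0],[0,0,-0.96]],[60,[-0.05,0.3,0],[0,0,-0.96]]]}}

```text
clock: 12.72
eef_pos: [588.7, 194.7, 182.8]
tool_rot: [-3.138, 0.0, 1.903]
force: [0.9, 0.4, -0.1]
width: 59.8
gripper_force: 0.0
```

{"method": "send_rows", "body": {"series": [[60,[-0.05,0.3,0],[0,0,-0.96]],[60,[-0.05,0.3,0],[0,0,-0.96]],[60,[-0.05,0.3,0],[0,0,-0.96]],[60,[-0.05,0.3,0],[0,0,-0.96]],[60,[-0.05,0.3,0],[0,0,-0.96]],[60,[-0.05,0.3,0],[0,0,-0.96]],[60,[0,0,0],[0,0,0]],[60,[0,0,0],[0,0,0]]]}}

```text
clock: 13.72
eef_pos: [571.7, 301.2, 183.6]
tool_rot: [-3.141, 0.002, 1.404]
force: [-0.1, -0.4, -0.2]
width: 60.1
gripper_force: 0.0
```

```bash
python3 - <<'E'
from h import *
s=sensors.read_state(); print(s['eef_pos'],s['tool_rot'],s['clock'],s['width'],s['qpos'].round(2))
for n in ['wrist','side','top']:
    d=get_image(n); print(n,*ribs(d,54,90),sep='\n')
E
```

```text
[571.65356378 301.24890435 183.60478434] [-3.14061615e+00  2.22292124e-03  1.40399930e+00] 13.725 60.07285612273651 [-0.43  0.67 -0.16  1.57  0.13  0.92 -0.81]
wrist
[[569.1, 303.9], 42.8, 26.2, 81.2, [569.3, 304.9], 63.3]
[[476.5, 316.1], 43.6, 25.2, 160.5, [477.0, 316.7], 63.3]
side
[[637.8, -92.7], 43.2, 29.5, 4.5, [633.3, -83.3], 79.4]
[[570.0, 304.7], 44.7, 27.2, 80.8, [568.2, 306.4], 61.8]
[[477.3, 317.6], 44.3, 26.4, 159.9, [476.3, 318.9], 61.9]
top
[[638.0, -95.3], 41.1, 26.4, 179.5, [638.0, -95.2], 80.6]
[[569.3, 303.5], 43.8, 26.0, 80.1, [569.2, 302.4], 60.8]
```

{"method": "send_rows", "body": {"series": [[60,[-0.035,0.05,0],[0,0,0]],[60,[0,0,-0.7],[0,0,0]],[60,[0,0,-0.7],[0,0,0]],[60,[0,0,-0.4],[0,0,0]],[60,[0,0,-0.25],[0,0,0]],[60,[0,0,-0.14],[0,0,0]],[60,[0,0,0],[0,0,0]],[60,[0,0,0],[0,0,0]]]}}

```text
clock: 14.88
eef_pos: [570.4, 306.2, 54.2]
tool_rot: [3.14, -0.001, 1.403]
force: [0.1, 0.3, -0.4]
width: 59.9
gripper_force: 0.0
```

{"method": "send_rows", "body": {"series": [[0,[0,0,0],[0,0,0]],[0,[0,0,0],[0,0,0]],[0,[0,0,0],[0,0,0]],[0,[0,0,0],[0,0,0]],[0,[0,0,0],[0,0,0]],[0,[0,0,0],[0,0,0]]]}}

```text
clock: 15.62
eef_pos: [570.4, 305.9, 54.1]
tool_rot: [3.14, -0.001, 1.403]
force: [0.2, -0.3, 5.9]
width: 22.6
gripper_force: 58.7
```

{"method": "send_rows", "body": {"series": [[0,[0,0,0.5],[0,0,0]],[0,[0,0,1],[0,0,0]],[0,[0,0,0.5],[0,0,0]],[0,[0.05,-0.21,0],[0,0,-0.93]],[0,[0.05,-0.21,0],[0,0,-0.93]],[0,[0.05,-0.21,0],[0,0,-0.93]],[0,[0.05,-0.21,0],[0,0,-0.93]],[0,[0.05,-0.21,0],[0,0,-0.93]]]}}

```text
clock: 16.62
eef_pos: [584.3, 242.2, 172.7]
tool_rot: [-3.141, 0.001, 0.995]
force: [1.0, 0.3, -0.9]
width: 22.4
gripper_force: 59.0
```

{"method": "send_rows", "body": {"series": [[0,[0.05,-0.21,0],[0,0,-0.93]],[0,[0.05,-0.21,0],[0,0,-0.93]],[0,[0.05,-0.21,0],[0,0,-0.93]],[0,[0.05,-0.21,0],[0,0,-0.93]],[0,[0.05,-0.21,0],[0,0,-0.93]],[0,[0.05,-0.21,0],[0,0,-0.93]],[0,[0.05,-0.21,0],[0,0,-0.93]],[0,[0.05,-0.21,0],[0,0,-0.93]]]}}

```text
clock: 17.62
eef_pos: [608.3, 141.5, 172.7]
tool_rot: [-3.141, 0.001, 0.346]
force: [-0.2, -0.1, 0.0]
width: 22.4
gripper_force: 59.0
```

{"method": "send_rows", "body": {"series": [[0,[0.05,-0.21,0],[0,0,-0.93]],[0,[0.05,-0.21,0],[0,0,-0.93]],[0,[0.05,-0.21,0],[0,0,-0.93]],[0,[0,0,0],[0,0,0]],[0,[0,0,0],[0,0,0]],[0,[0,0,0],[0,0,0]]]}}

```text
clock: 18.38
eef_pos: [617.4, 105.2, 173.1]
tool_rot: [-3.141, 0.0, 0.107]
force: [0.2, 0.3, -2.1]
width: 22.4
gripper_force: 59.0
```

```bash
python3 - <<'E'
from h import *
d=get_image('wrist'); s=sensors.read_state(); save('w3.png',d['img'])
print(s['qpos'].round(2),s['eef_pos'],s['tool_rot'],s['clock'],s['width'])
print(*holes(d),sep='\n'); print(flange(d,s,54.1))
E
```

```text
[-0.33  0.66  0.19  1.64 -0.15  0.85 -1.54] [617.47275824 105.00828683 173.09975731] [-3.14103823e+00  2.62277555e-04  1.06307914e-01] 18.425 22.32257601111043
([623.6, 36.5], [41.0, 36.0], 6.2)
([630.6, -28.3], [41.0, 35.2], 6.2)
([434.2, 69.5], [36.8, 48.9], 19.4)
flange tool-x -6.2..23.1 y -22.3..21.4 n 2480 z 150.1 exp 149.0
```

View pics/w3.png

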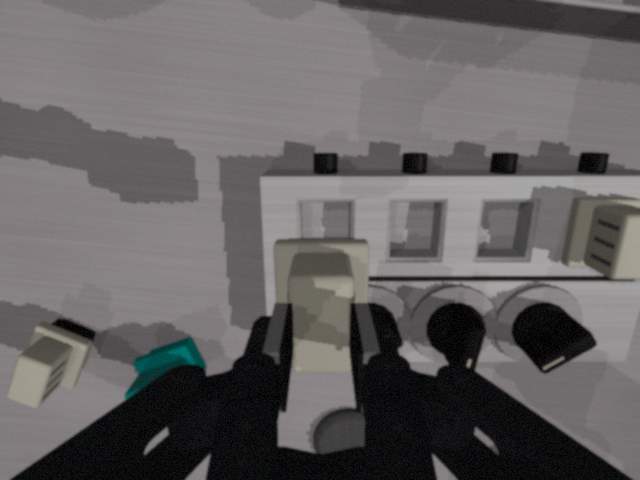

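Held module at (320,300) is still square, with the free sockets beyond. It needs about +0.9/−2.2 mm to sit over socket 1.

{"method": "send_rows", "body": {"series": [[0,[0.015,-0.035,0],[0,0,0]],[0,[0,0,-0.4],[0,0,0]],[0,[0,0,-0.4],[0,0,0]],[0,[0,0,-0.25],[0,0,0]],[0,[0,0,-0.15],[0,0,0]],[0,[0,0,0],[0,0,0]],[0,[0,0,0],[0,0,0]]]}}

```text
clock: 19.3
eef_pos: [619.3, 102.1, 102.0]
tool_rot: [-3.142, -0.001, 0.105]
force: [-0.4, 0.5, -0.2]
width: 22.6
gripper_force: 59.0
```

{"method": "send_rows", "body": {"series": [[0,[0,0,-0.08],[0,0,0]],[0,[0,0,-0.08],[0,0,0]],[0,[0,0,-0.04],[0,0,0]],[0,[0,0,0],[0,0,0]]]}}

```text
clock: 19.8
eef_pos: [618.4, 102.0, 88.9]
tool_rot: [3.142, 0.001, 0.105]
force: [-0.0, 0.4, -1.4]
width: 22.2
gripper_force: 59.0
```

{"method": "send_rows", "body": {"series": [[0,[0,0,-0.08],[0,0,0]],[0,[0,0,-0.08],[0,0,0]],[0,[0,0,-0.06],[0,0,0]],[0,[0,0,-0.04],[0,0,0]],[0,[0,0,0],[0,0,0]]]}}

```text
clock: 20.42
eef_pos: [618.5, 101.9, 74.1]
tool_rot: [-3.142, 0.0, 0.105]
force: [-2.2, -0.4, 3.7]
width: 22.4
gripper_force: 60.1
```

{"method": "send_rows", "body": {"series": [[0,[0,0,-0.02],[0,0,0]],[0,[0,0,0],[0,0,0]]]}}

```text
clock: 20.68
eef_pos: [618.5, 101.9, 74.0]
tool_rot: [-3.141, -0.0, 0.104]
force: [-3.9, -0.6, 11.8]
width: 22.1
gripper_force: 61.8
```

{"method": "send_rows", "body": {"series": [[45,[0,0,0.01],[0,0,0]],[45,[0,0,0],[0,0,0]],[45,[0,0,0],[0,0,0]],[45,[0,0,0.2],[0,0,0]],[45,[0,0,0.7],[0,0,0]],[45,[0,0,1],[0,0,0]]]}}

```text
clock: 21.42
eef_pos: [617.6, 101.9, 187.4]
tool_rot: [3.141, 0.003, 0.105]
force: [1.4, 0.0, 0.1]
width: 44.9
gripper_force: 0.0
```

{"method": "send_rows", "body": {"series": [[60,[-0.29,0.45,0],[0,0,-0.65]],[60,[-0.29,0.45,0],[0,0,-0.65]],[60,[-0.29,0.45,0],[0,0,-0.65]],[60,[-0.29,0.45,0],[0,0,-0.65]],[60,[-0.29,0.45,0],[0,0,-0.65]],[60,[-0.29,0.45,0],[0,0,-0.65]],[60,[-0.29,0.45,0],[0,0,-0.65]],[60,[-0.29,0.45,0],[0,0,-0.65]]]}}

```text
clock: 22.42
eef_pos: [479.0, 319.1, 187.9]
tool_rot: [-3.141, -0.0, -0.351]
force: [1.1, -0.2, -0.7]
width: 59.8
gripper_force: 0.0
```

{"method": "send_rows", "body": {"series": [[60,[0,0,0],[0,0,0]],[60,[0,0,0],[0,0,0]],[60,[0,0,0],[0,0,0]]]}}

```text
clock: 22.8
eef_pos: [480.4, 316.7, 187.4]
tool_rot: [3.142, -0.001, -0.351]
force: [0.3, 0.0, -0.6]
width: 60.1
gripper_force: 0.0
```

```bash
python3 - <<'E'
from h import *
s=sensors.read_state(); print(s['eef_pos'],s['tool_rot'],s['clock'],s['width'],s['qpos'].round(2))
for n in ['wrist','side','top']:
    d=get_image(n); print(n,*ribs(d,54,90),sep='\n')
E
```

```text
[480.4071887  316.67381443 187.35399075] [ 3.14153680e+00 -9.00051559e-04 -3.51011327e-01] 22.8 60.08551997838608 [-0.85  0.59  0.34  1.78 -0.26  0.82 -2.31]
wrist
[[477.2, 316.6], 42.6, 25.8, 160.5, [478.1, 316.1], 63.4]
side
[[477.6, 317.7], 44.0, 26.7, 158.8, [476.3, 318.9], 61.9]
top
[[636.5, -94.2], 43.2, 29.0, 0.1, [634.0, -93.9], 80.9]
[[616.5, 100.7], 43.0, 26.2, 6.4, [616.9, 99.6], 80.5]
[[476.5, 315.0], 42.7, 24.3, 155.4, [470.4, 310.9], 60.1]
```

{"method": "send_rows", "body": {"series": [[60,[-0.045,0,0],[0,0,0]],[60,[0,0,-0.7],[0,0,0]],[60,[0,0,-0.7],[0,0,0]],[60,[0,0,-0.4],[0,0,0]],[60,[0,0,-0.25],[0,0,0]],[60,[0,0,-0.18],[0,0,0]],[60,[0,0,0],[0,0,0]],[60,[0,0,0],[0,0,0]]]}}

```text
clock: 23.95
eef_pos: [477.3, 318.3, 54.0]
tool_rot: [-3.14, -0.001, -0.349]
force: [0.6, 0.8, 0.7]
width: 60.0
gripper_force: 0.0
```

{"method": "send_rows", "body": {"series": [[0,[0,0,0],[0,0,0]],[0,[0,0,0],[0,0,0]],[0,[0,0,0],[0,0,0]],[0,[0,0,0],[0,0,0]],[0,[0,0,0],[0,0,0]],[0,[0,0,0],[0,0,0]]]}}

```text
clock: 24.7
eef_pos: [477.0, 318.1, 54.1]
tool_rot: [-3.141, -0.0, -0.349]
force: [-1.7, -0.5, 4.8]
width: 22.8
gripper_force: 58.6
```

{"method": "send_rows", "body": {"series": [[0,[0,0,0.5],[0,0,0]],[0,[0,0,1],[0,0,0]],[0,[0,0,0.5],[0,0,0]],[0,[0.245,-0.47,0],[0,0,0.52]],[0,[0.245,-0.47,0],[0,0,0.52]],[0,[0.245,-0.47,0],[0,0,0.52]],[0,[0.245,-0.47,0],[0,0,0.52]],[0,[0.245,-0.47,0],[0,0,0.52]]]}}

```text
clock: 25.7
eef_pos: [550.4, 176.1, 173.2]
tool_rot: [3.142, 0.0, -0.121]
force: [-0.6, 1.1, -0.9]
width: 22.1
gripper_force: 59.1
```

{"method": "send_rows", "body": {"series": [[0,[0.245,-0.47,0],[0,0,0.52]],[0,[0.245,-0.47,0],[0,0,0.52]],[0,[0.245,-0.47,0],[0,0,0.52]],[0,[0.245,-0.47,0],[0,0,0.52]],[0,[0.245,-0.47,0],[0,0,0.52]],[0,[0,0,0],[0,0,0]],[0,[0,0,0],[0,0,0]],[0,[0,0,0],[0,0,0]]]}}

```text
clock: 26.7
eef_pos: [623.1, 37.6, 173.1]
tool_rot: [-3.141, 0.001, 0.107]
force: [-0.5, -0.2, -1.0]
width: 22.4
gripper_force: 59.1
```

```bash
python3 - <<'E'
from h import *
d=get_image('wrist'); s=sensors.read_state(); save('w4.png',d['img'])
print(s['qpos'].round(2),s['eef_pos'],s['tool_rot'],s['clock'],s['width'])
print(*holes(d),sep='\n'); print(flange(d,s,54.1))
E
```

```text
[-0.21  0.66  0.18  1.65 -0.14  0.85 -1.44] [623.26692722  37.5284235  173.13678955] [-3.14090074e+00  3.99379835e-04  1.06601671e-01] 26.75 22.615941525808474
([630.6, -28.9], [40.9, 35.5], 6.2)
([482.9, 209.4], [45.1, 59.9], 26.5)
([436.8, 39.3], [40.9, 32.2], 5.9)
flange tool-x -6.2..25.1 y -22.6..21.1 n 2595 z 150.2 exp 149.0
```

View pics/w4.png

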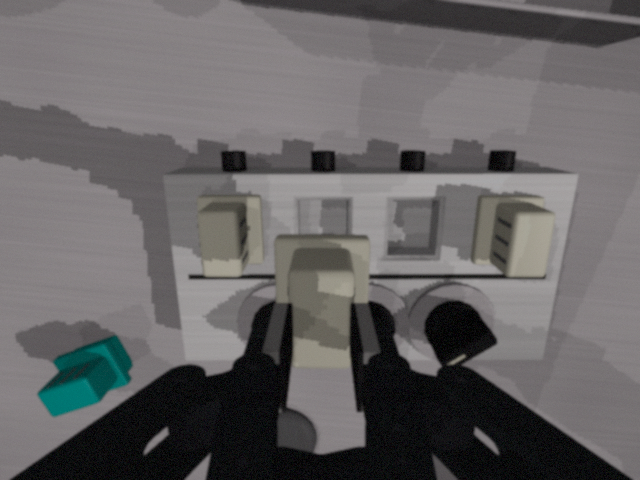

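The module is held square over socket 2; modules sit at (230,235) and (515,235). Almost no correction is needed, so I go down.

{"method": "send_rows", "body": {"series": [[0,[0,-0.005,-0.4],[0,0,0]],[0,[0,0,-0.4],[0,0,0]],[0,[0,0,-0.25],[0,0,0]],[0,[0,0,-0.15],[0,0,0]],[0,[0,0,0],[0,0,0]],[0,[0,0,0],[0,0,0]]]}}

```text
clock: 27.5
eef_pos: [624.3, 35.8, 101.9]
tool_rot: [3.142, -0.001, 0.105]
force: [0.8, -0.6, -0.8]
width: 22.5
gripper_force: 59.1
```

{"method": "send_rows", "body": {"series": [[0,[0,0,-0.08],[0,0,0]],[0,[0,0,-0.08],[0,0,0]],[0,[0,0,-0.04],[0,0,0]],[0,[0,0,0],[0,0,0]]]}}

```text
clock: 28.0
eef_pos: [623.5, 35.8, 88.9]
tool_rot: [-3.142, 0.001, 0.105]
force: [0.6, 0.2, -1.7]
width: 22.5
gripper_force: 59.1
```

{"method": "send_rows", "body": {"series": [[0,[0,0,-0.08],[0,0,0]],[0,[0,0,-0.08],[0,0,0]],[0,[0,0,-0.06],[0,0,0]],[0,[0,0,-0.04],[0,0,0]],[0,[0,0,0],[0,0,0]]]}}

```text
clock: 28.62
eef_pos: [623.7, 35.6, 74.1]
tool_rot: [3.142, 0.0, 0.105]
force: [-2.1, -0.8, 4.2]
width: 22.7
gripper_force: 60.2
```

{"method": "send_rows", "body": {"series": [[0,[0,0,-0.02],[0,0,0]],[0,[0,0,0],[0,0,0]]]}}

```text
clock: 28.88
eef_pos: [623.7, 35.5, 73.9]
tool_rot: [-3.142, -0.0, 0.104]
force: [-4.1, -0.4, 11.2]
width: 22.4
gripper_force: 61.6
```

{"method": "send_rows", "body": {"series": [[45,[0,0,0.01],[0,0,0]],[45,[0,0,0],[0,0,0]],[45,[0,0,0],[0,0,0]],[45,[0,0,0.2],[0,0,0]],[45,[0,0,0.8],[0,0,0]],[45,[0,0,1],[0,0,0]],[45,[0,0,0.7],[0,0,0]],[45,[-0.8,0.4,0],[0,0,0]]]}}

```text
clock: 29.88
eef_pos: [581.1, 57.8, 239.8]
tool_rot: [3.14, -0.013, 0.101]
force: [0.5, 0.7, -0.6]
width: 44.9
gripper_force: 0.0
```

{"method": "send_rows", "body": {"series": [[45,[-0.5,0.2,0],[0,0,0]],[45,[0,0,0],[0,0,0]],[45,[0,0,0],[0,0,0]]]}}

```text
clock: 30.25
eef_pos: [546.7, 71.4, 235.8]
tool_rot: [3.141, -0.002, 0.104]
force: [0.5, 0.6, 0.1]
width: 45.1
gripper_force: 0.0
```

```bash
python3 - <<'E'
from h import *
s=sensors.read_state(); print(s['eef_pos'],s['tool_rot'],s['clock'],s['qpos'].round(2))
D={n:get_image(n) for n in ['wrist','side','top']}
K=[(545.5,60.6),(552.5,-5),(559.5,-70.6)]
for n,d in D.items():
    print(n,*ribs(d,54,92),sep='\n')
    P=cloud(d)
    for k in K:
        m=(np.hypot(*(P[...,:2]-k).transpose(2,0,1))<35)&(P[...,2]>72)&(P[...,2]<95)
        if m.sum()>15:
            q=P[m]; r=cv2.minAreaRect(q[:,:2].astype(np.float32)); a=r[2] if r[1][0]>r[1][1] else r[2]-90
            print('knob',k,m.sum(),np.round(r[0],1),np.round(r[1],1),round(a%180,1))
def crop(d,p,w,S=400):
    u,v=proj(d,p).astype(int); return cv2.resize(d['img'][max(0,v-w):v+w,max(0,u-w):u+w],(S,S),interpolation=cv2.INTER_CUBIC)
save('k1.png',np.hstack([crop(D['wrist'],[552,-5,80],230),crop(D['side'],[552,-5,80],75)]))
save('t1.png',D['top']['img'])
E
```

```text
[546.70509813  71.44708923 235.78802171] [ 3.14127753e+00 -2.04240997e-03  1.04499292e-01] 30.25 [-0.32  0.48  0.2   1.79 -0.12  0.88 -1.53]
wrist
[[616.9, 101.3], 43.2, 26.5, 6.1, [617.4, 101.1], 83.4]
[[623.9, 34.7], 43.6, 25.8, 5.0, [624.4, 35.9], 83.4]
[[637.6, -94.1], 43.3, 25.3, 6.5, [637.9, -93.6], 83.2]
knob (545.5, 60.6) 1052 [544.6  60.7] [14.5 41.8] 132.8
knob (552.5, -5) 1102 [551.8  -4.8] [14.7 41.9] 178.2
knob (559.5, -70.6) 1242 [559.2 -69.7] [14.1 41.7] 132.4
side
[[624.4, 36.9], 44.4, 27.5, 7.5, [619.7, 44.3], 80.3]
[[616.9, 102.9], 43.8, 27.4, 5.7, [612.2, 109.4], 80.6]
knob (545.5, 60.6) 202 [545.2  61.6] [14.4 44.4] 133.2
knob (552.5, -5) 207 [552.4  -2.9] [15.  40.9] 176.0
knob (559.5, -70.6) 165 [559.7 -69.3] [14.3 43.1] 131.4
top
[[637.3, -93.9], 44.2, 28.9, 179.2, [637.1, -95.2], 81.1]
knob (545.5, 60.6) 97 [544.2  60.1] [14.7 41.4] 131.1
knob (552.5, -5) 91 [550.5  -5.7] [41.5 12.9] 0.8
knob (559.5, -70.6) 96 [557.5 -70.7] [15.2 40.6] 133.0
```

View pics/k1.png

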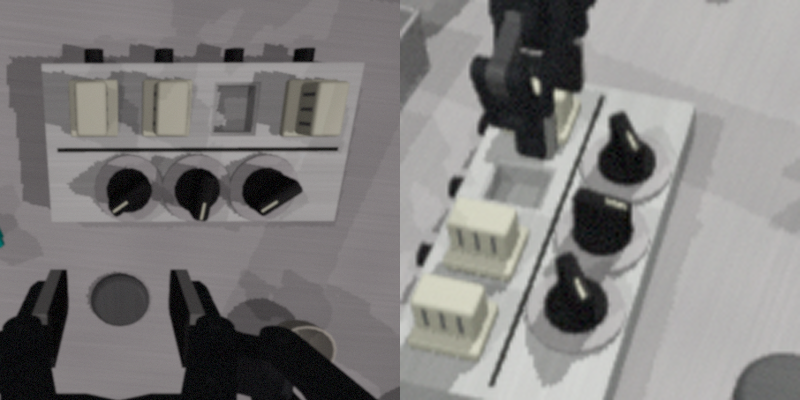

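View pics/t1.png

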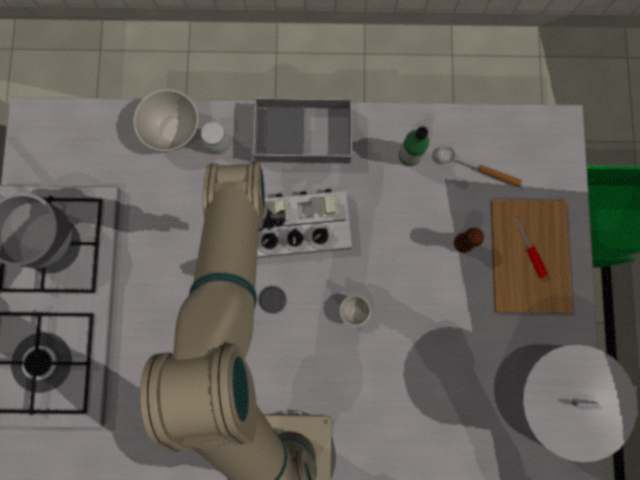

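The crop shows three modules in sockets 1, 2 and 4, flush. The knob marks sit at about (120,210), (205,210) and (268,205), so the knobs are about 54°, 8° and 54° from loose. The top view (t1) shows no further white module on the worktop, so all are in. Next is the left knob: turn to yaw 132.5° above it.

{"method": "send_rows", "body": {"series": [[42,[0,-0.06,0],[0,0,1]],[42,[-0.02,-0.06,-0.1],[0,0,1]],[42,[0,-0.06,-0.2],[0,0,1]],[42,[0,0,-0.2],[0,0,1]],[42,[0,0,-0.2],[0,0,1]],[42,[0,0,-0.2],[0,0,1]],[42,[0,0,0],[0,0,1]],[42,[0,0,0],[0,0,1]]]}}

```text
clock: 31.4
eef_pos: [545.0, 60.3, 180.4]
tool_rot: [-3.141, 0.001, 0.805]
force: [0.2, 0.4, -0.1]
width: 42.2
gripper_force: 0.0
```

{"method": "send_rows", "body": {"series": [[42,[0,0,0],[0,0,1]],[42,[0,0,0],[0,0,1]],[42,[0,0,0],[0,0,1]],[42,[0,0,0],[0,0,1]],[42,[0,0,0],[0,0,1]],[42,[0,0,0],[0,0,1]],[42,[0,0,0],[0,0,1]],[42,[0,0,0],[0,0,1]]]}}

```text
clock: 32.4
eef_pos: [545.1, 60.2, 180.7]
tool_rot: [-3.141, 0.0, 1.502]
force: [0.6, 1.4, 0.3]
width: 42.0
gripper_force: 0.0
```

{"method": "send_rows", "body": {"series": [[42,[0,0,0],[0,0,1]],[42,[0,0,0],[0,0,1]],[42,[0,0,0],[0,0,1]],[42,[0,0,0],[0,0,1]],[42,[0,0,0],[0,0,1]],[42,[0,0,0],[0,0,1]],[42,[0,0,0],[0,0,1]],[42,[0,0,0],[0,0,1]]]}}

```text
clock: 33.4
eef_pos: [545.2, 60.2, 180.7]
tool_rot: [-3.141, -0.0, 2.2]
force: [-0.1, 0.5, -0.0]
width: 42.1
gripper_force: 0.0
```

{"method": "send_rows", "body": {"series": [[42,[0,0,0],[0,0,1]],[42,[0,0,0],[0,0,0.3]],[42,[0,0,0],[0,0,0]],[42,[0,0,0],[0,0,0]]]}}

```text
clock: 33.9
eef_pos: [544.7, 60.8, 180.9]
tool_rot: [3.142, 0.0, 2.311]
force: [-0.1, 0.2, 0.2]
width: 42.1
gripper_force: 0.0
```

{"method": "send_rows", "body": {"series": [[42,[0,0,-0.6],[0,0,0]],[42,[0,0,-0.6],[0,0,0]],[42,[0,0,-0.35],[0,0,0]],[42,[0,0,-0.18],[0,0,0]],[42,[0,0,0],[0,0,0]],[42,[0,0,0],[0,0,0]]]}}

```text
clock: 34.65
eef_pos: [545.2, 61.1, 78.1]
tool_rot: [3.14, 0.001, 2.312]
force: [-0.5, 0.0, 0.4]
width: 41.9
gripper_force: 0.0
```

{"method": "send_rows", "body": {"series": [[0,[0,0,0],[0,0,0]],[0,[0,0,0],[0,0,0]],[0,[0,0,0],[0,0,0]],[0,[0,0,0],[0,0,0]],[0,[0,0,0],[0,0,0]]]}}

```text
clock: 35.28
eef_pos: [545.5, 61.2, 78.2]
tool_rot: [3.14, 0.001, 2.313]
force: [0.0, 0.5, 6.1]
width: -0.0
gripper_force: 3.1
```

```bash
python3 -c "
from h import *
s=sensors.read_state(); print(s['qpos'].round(2),s['eef_pos'].round(1),s['force'].round(1),s['torque'].round(2),s['width'],s['tool_rot'][2])"
```

```text
[ 0.06  0.72 -0.35  1.92  0.43  0.57  0.17] [545.5  61.2  78.2] [0.  0.5 6.1] [ 0.   -0.06  0.06] -0.011385211871831705 2.3125502913529554
```

```bash
python3 -c "
from h import *
a=get_image('wrist')['img']; d=get_image('side'); u,v=proj(d,[545,61,80]).astype(int); b=d['img'][v-75:v+75,u-75:u+75]
s=sensors.read_state(); print(s['width'],s['gripper_force'])
save('g1.png',np.hstack([cv2.resize(a,(460,345)),cv2.resize(b,(340,345))]))"
```

```text
0.0657578689464511 3.0609017238020897
```

View pics/g1.png

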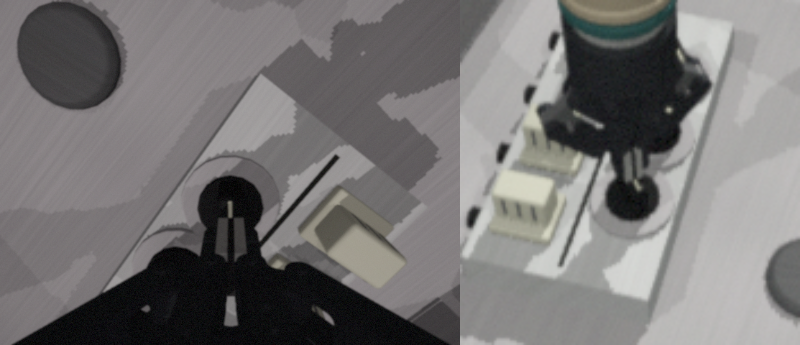

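```bash
python3 -c "
from h import *
d=get_image('wrist'); a=d['img'][220:400,230:410]; P=cloud(d)
b=np.clip(a.astype(float)*2.2,0,255).astype(np.uint8)
print(P[250:345:8,322][:,[0,1,2]].round(0).tolist())
print(P[330,290:355:4].round(0).tolist())
save('g2.png',cv2.resize(b,(560,560),interpolation=2))"
```

```text
[[531.0, 76.0, 55.0], [531.0, 76.0, 67.0], [531.0, 76.0, 76.0], [531.0, 76.0, 84.0], [533.0, 74.0, 87.0], [535.0, 72.0, 86.0], [538.0, 69.0, 86.0], [538.0, 69.0, 92.0], [538.0, 69.0, 98.0], [538.0, 68.0, 103.0], [538.0, 69.0, 109.0], [538.0, 69.0, 115.0]]
[[532.0, 58.0, 102.0], [533.0, 59.0, 102.0], [534.0, 60.0, 102.0], [533.0, 64.0, 110.0], [534.0, 65.0, 110.0], [535.0, 66.0, 109.0], [536.0, 67.0, 110.0], [537.0, 68.0, 109.0], [538.0, 69.0, 109.0], [539.0, 69.0, 109.0], [540.0, 71.0, 110.0], [541.0, 71.0, 109.0], [542.0, 72.0, 109.0], [546.0, 71.0, 103.0], [547.0, 71.0, 103.0], [548.0, 72.0, 102.0], [549.0, 73.0, 103.0]]
```

View pics/g2.png

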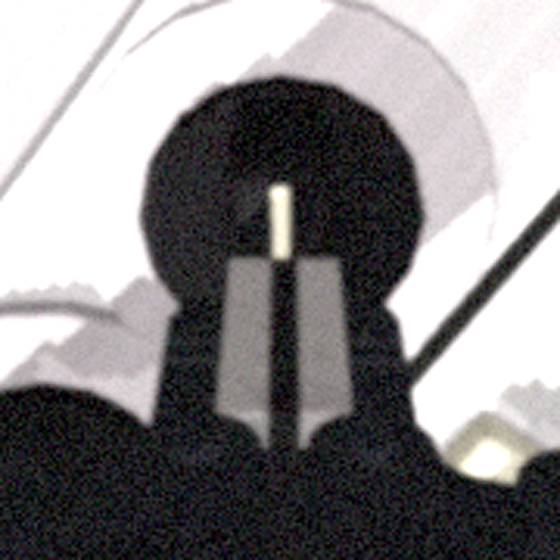

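{"method": "send_rows", "body": {"series": [[30,[0,0,0],[0,0,0]],[30,[0,0,0],[0,0,0]],[30,[0,0,0],[0,0,0]],[30,[0,0,0],[0,0,0]]]}}

```text
clock: 35.92
eef_pos: [544.1, 60.7, 76.9]
tool_rot: [-3.141, -0.0, 2.312]
force: [-0.1, -0.6, -0.1]
width: 30.0
gripper_force: 0.0
```

{"method": "send_rows", "body": {"series": [[30,[0,0,-0.06],[0,0,0]],[30,[0,0,0],[0,0,0]],[30,[0,0,0],[0,0,0]]]}}

```text
clock: 36.3
eef_pos: [544.4, 61.0, 73.5]
tool_rot: [-3.141, -0.0, 2.313]
force: [-0.5, -0.1, -0.2]
width: 30.1
gripper_force: 0.0
```

```bash
python3 -c "
from h import *
d=get_image('wrist'); a=d['img'][200:400,220:420]; P=cloud(d)
s=sensors.read_state(); print(s['eef_pos'],s['force'],s['width'])
y=s['tool_rot'][2]; R=np.array([[np.cos(y),np.sin(y)],[-np.sin(y),np.cos(y)]])
Q=P.copy(); Q[...,:2]=(P[...,:2]-s['eef_pos'][:2])@R.T; Q[...,2]-=s['eef_pos'][2]
for u in (288,296,322,348,356): print(u,Q[270:345:6,u].round(0).astype(int).tolist())
b=np.clip(a.astype(float)*2.5,0,255).astype(np.uint8)
save('g3.png',cv2.resize(b,(560,560),interpolation=2))"
```

```text
[544.51888159  60.95594609  73.56410916] [-0.34680266  0.59584746 -0.16052406] 30.086878648157192
288 [[13, 16, -19], [10, 16, -18], [7, 16, -18], [4, 16, -18], [1, 16, -18], [-3, 16, -19], [-5, 16, -18], [-9, 16, -20], [-12, 16, -19], [-19, 17, -27], [-22, 17, -26], [-26, 17, -26], [-29, 17, -27]]
296 [[13, 12, -18], [10, 12, -18], [7, 12, -18], [4, 12, -19], [1, 12, -18], [-2, 12, -18], [-5, 13, -19], [-8, 13, -17], [-11, 13, -17], [-14, 13, -18], [-22, 13, -26], [-26, 13, -26], [-29, 13, -26]]
322 [[20, 1, 1], [20, 1, 7], [20, 1, 11], [18, 1, 13], [15, 1, 12], [13, 1, 13], [10, 1, 12], [8, 1, 12], [5, 1, 13], [2, 1, 12], [-1, 1, 12], [-3, 1, 12], [-6, 1, 12]]
348 [[13, -11, -18], [10, -11, -17], [7, -11, -18], [4, -11, -19], [1, -11, -18], [-2, -11, -18], [-5, -12, -19], [-8, -12, -18], [-11, -12, -18], [-14, -12, -18], [-22, -12, -25], [-25, -12, -25], [-29, -13, -27]]
356 [[13, -15, -18], [10, -15, -18], [7, -15, -18], [4, -15, -18], [1, -15, -18], [-2, -15, -19], [-5, -15, -18], [-8, -15, -17], [-11, -15, -18], [-19, -16, -26], [-22, -16, -26], [-25, -16, -25], [-32, -17, -32]]
```

View pics/g3.png

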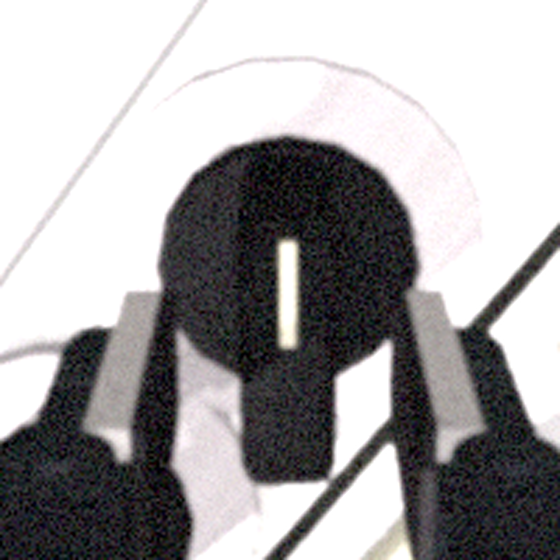

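```bash
python3 -c "
from h import *
d=get_image('wrist'); P=cloud(d)
s=sensors.read_state()
y=s['tool_rot'][2]; R=np.array([[np.cos(y),np.sin(y)],[-np.sin(y),np.cos(y)]])
Q=P.copy(); Q[...,:2]=(P[...,:2]-s['eef_pos'][:2])@R.T; Q[...,2]-=s['eef_pos'][2]
T=np.linalg.inv(d['world_to_cam'])[:3,3]; print('cam',R@(T[:2]-s['eef_pos'][:2]),T[2]-s['eef_pos'][2])
for v in range(296,352,5): print(v,Q[v,[264,268,271,274,278]].round(0).astype(int).tolist())
"
```

```text
cam [78.70515131  1.33893555] 149.96720696013278
296 [[-4, 28, -26], [-4, 26, -27], [-4, 25, -26], [-4, 23, -26], [0, 21, -19]]
301 [[-7, 28, -26], [-6, 26, -26], [-6, 25, -26], [-6, 24, -26], [-3, 21, -19]]
306 [[11, 22, 14], [11, 21, 14], [11, 20, 14], [11, 19, 14], [11, 17, 14]]
311 [[11, 22, 18], [11, 20, 18], [11, 19, 19], [11, 18, 18], [11, 17, 18]]
316 [[11, 21, 22], [11, 20, 22], [10, 19, 21], [11, 18, 22], [11, 16, 22]]
321 [[10, 21, 25], [11, 19, 26], [11, 18, 26], [11, 17, 25], [10, 16, 23]]
326 [[11, 20, 30], [11, 19, 29], [11, 18, 29], [11, 17, 29], [8, 16, 24]]
331 [[11, 20, 33], [11, 19, 32], [10, 18, 32], [11, 17, 32], [6, 16, 24]]
336 [[11, 20, 35], [11, 18, 35], [11, 17, 35], [11, 16, 35], [5, 16, 25]]
341 [[11, 19, 38], [11, 18, 38], [11, 17, 38], [9, 16, 36], [2, 16, 24]]
346 [[11, 19, 42], [10, 18, 41], [11, 17, 41], [8, 16, 38], [1, 16, 26]]
351 [[11, 18, 44], [11, 17, 44], [11, 16, 44], [6, 16, 37], [-1, 16, 26]]
```

The wrist depth shows the fingertips sit about 12 mm behind the reported TCP rather than ahead of it. The crop has them level with the top of the bar, at (270,304) and (372,304) in the full image. The close therefore went over the knob, so I go about 20 mm lower, gently.

{"method": "send_rows", "body": {"series": [[30,[0,0,-0.1],[0,0,0]],[30,[0,0,-0.1],[0,0,0]],[30,[0,0,-0.1],[0,0,0]],[30,[0,0,-0.04],[0,0,0]],[30,[0,0,0],[0,0,0]],[30,[0,0,0],[0,0,0]]]}}

```text
clock: 37.15
eef_pos: [544.7, 61.0, 53.3]
tool_rot: [3.141, 0.0, 2.313]
force: [0.9, -0.4, -0.1]
width: 29.9
gripper_force: 0.0
```

{"method": "send_rows", "body": {"series": [[0,[0,0,0],[0,0,0]],[0,[0,0,0],[0,0,0]],[0,[0,0,0],[0,0,0]],[0,[0,0,0],[0,0,0]]]}}

```text
clock: 37.65
eef_pos: [545.0, 61.3, 53.6]
tool_rot: [3.14, 0.0, 2.313]
force: [-0.1, 2.2, 4.8]
width: 12.7
gripper_force: 61.3
```

```bash
python3 -c "
from h import *
s=sensors.read_state(); print(s['qpos'].round(2),s['eef_pos'].round(1),s['force'].round(1),s['torque'].round(2),s['width'],s['tool_rot'][2])"
```

```text
[ 0.05  0.75 -0.32  1.93  0.45  0.52  0.15] [545.   61.3  53.6] [-0.1  2.2  4.8] [ 0.19 -0.   -0.05] 12.656542488739062 2.3127765612065683
```

Gripped at 12.7 mm. Now I turn clockwise.

{"method": "send_rows", "body": {"series": [[0,[0,0,0],[0,0,-1]],[0,[0,0,0],[0,0,-1]],[0,[0,0,0],[0,0,-1]],[0,[0,0,0],[0,0,-1]],[0,[0,0,0],[0,0,-1]],[0,[0,0,0],[0,0,-1]],[0,[0,0,0],[0,0,-1]],[0,[0,0,0],[0,0,-1]]]}}

```text
clock: 38.65
eef_pos: [545.3, 61.4, 53.6]
tool_rot: [3.14, -0.001, 1.612]
force: [1.4, 0.4, 3.6]
width: 12.9
gripper_force: 61.4
```

{"method": "send_rows", "body": {"series": [[0,[0,0,0],[0,0,-1]],[0,[0,0,0],[0,0,-1]],[0,[0,0,0],[0,0,-1]],[0,[0,0,0],[0,0,-1]],[0,[0,0,0],[0,0,-1]],[0,[0,0,0],[0,0,-1]],[0,[0,0,0],[0,0,-1]],[0,[0,0,0],[0,0,-1]]]}}

```text
clock: 39.65
eef_pos: [545.5, 61.3, 53.6]
tool_rot: [3.14, -0.002, 0.914]
force: [2.1, 0.3, 3.5]
width: 12.8
gripper_force: 61.3
```

{"method": "send_rows", "body": {"series": [[0,[0,0,0],[0,0,-1]],[0,[0,0,0],[0,0,-1]],[0,[0,0,0],[0,0,-1]],[0,[0,0,0],[0,0,-1]],[0,[0,0,0],[0,0,-1]],[0,[0,0,0],[0,0,-1]],[0,[0,0,0],[0,0,-1]],[0,[0,0,0],[0,0,-1]]]}}

```text
clock: 40.65
eef_pos: [545.7, 61.1, 53.6]
tool_rot: [3.141, -0.002, 0.216]
force: [1.5, 0.5, 2.6]
width: 12.9
gripper_force: 61.2
```

{"method": "send_rows", "body": {"series": [[0,[0,0,0],[0,0,-1]],[0,[0,0,0],[0,0,-1]],[0,[0,0,0],[0,0,-1]],[0,[0,0,0],[0,0,-1]],[0,[0,0,0],[0,0,-1]],[0,[0,0,0],[0,0,-0.5]],[0,[0,0,0],[0,0,0]]]}}

```text
clock: 41.52
eef_pos: [545.7, 60.9, 53.6]
tool_rot: [-3.141, -0.002, -0.261]
force: [2.7, 0.7, 4.6]
width: 12.4
gripper_force: 61.4
```

```bash
python3 -c "
from h import *
s=sensors.read_state(); print(s['qpos'].round(2),s['eef_pos'].round(1),s['force'].round(1),s['torque'].round(2),s['width'],np.degrees(s['tool_rot'][2]))"
```

```text
[-0.38  0.77  0.33  1.94 -0.48  0.51 -1.53] [545.7  60.9  53.6] [2.7 0.7 4.6] [ 0.22 -0.67 -0.05] 12.436946528040968 -14.981341374890194
```

{"method": "send_rows", "body": {"series": [[0,[0,0,0],[0,0,-0.6]],[0,[0,0,0],[0,0,-0.6]],[0,[0,0,0],[0,0,-0.6]],[0,[0,0,0],[0,0,0]],[0,[0,0,0],[0,0,0]]]}}

```text
clock: 42.15
eef_pos: [545.6, 60.9, 53.6]
tool_rot: [3.141, -0.002, -0.413]
force: [3.8, -0.5, 5.4]
width: 12.9
gripper_force: 78.8
```

```bash
python3 -c "
from h import *
s=sensors.read_state(); print(s['qpos'].round(2),s['eef_pos'].round(1),s['force'].round(1),s['torque'].round(2),s['width'],np.degrees(s['tool_rot'][2]))"
```

```text
[-0.4   0.77  0.37  1.94 -0.53  0.52 -1.64] [545.6  60.9  53.6] [ 3.8 -0.5  5.4] [-0.02 -0.92  1.91] 12.870737563069815 -23.64161694843718
```

End stop reached: torque 1.9 N m, blocked near the expected −20°. I release, rise, and go to the middle knob at yaw 178°.

{"method": "send_rows", "body": {"series": [[36,[0,0,0],[0,0,0.5]],[36,[0,0,0],[0,0,0]],[36,[0,0,0],[0,0,0]],[36,[0,0,0.4],[0,0,0]],[36,[0,0,0.5],[0,0,0]],[36,[0,0,0.3],[0,0,1]],[36,[0.06,-0.55,0],[0,0,1]],[36,[0.06,-0.54,0],[0,0,1]]]}}

```text
clock: 43.15
eef_pos: [551.4, -4.8, 125.3]
tool_rot: [-3.141, 0.0, -0.11]
force: [0.0, -0.5, -0.3]
width: 35.9
gripper_force: 0.0
```

{"method": "send_rows", "body": {"series": [[36,[0,0,0],[0,0,1]],[36,[0,0,0],[0,0,1]],[36,[0,0,0],[0,0,1]],[36,[0,0,0],[0,0,1]],[36,[0,0,0],[0,0,1]],[36,[0,0,0],[0,0,1]],[36,[0,0,0],[0,0,1]],[36,[0,0,0],[0,0,1]]]}}

```text
clock: 44.15
eef_pos: [551.0, -4.6, 124.9]
tool_rot: [-3.141, 0.001, 0.587]
force: [-0.6, 1.1, 0.7]
width: 36.0
gripper_force: 0.0
```

{"method": "send_rows", "body": {"series": [[36,[0,0,0],[0,0,1]],[36,[0,0,0],[0,0,1]],[36,[0,0,0],[0,0,1]],[36,[0,0,0],[0,0,1]],[36,[0,0,0],[0,0,1]],[36,[0,0,0],[0,0,1]],[36,[0,0,0],[0,0,1]],[36,[0,0,0],[0,0,1]]]}}

```text
clock: 45.15
eef_pos: [551.0, -4.7, 124.8]
tool_rot: [-3.14, 0.001, 1.285]
force: [-0.1, 0.1, -0.0]
width: 36.1
gripper_force: 0.0
```

{"method": "send_rows", "body": {"series": [[36,[0,0,0],[0,0,1]],[36,[0,0,0],[0,0,1]],[36,[0,0,0],[0,0,1]],[36,[0,0,0],[0,0,1]],[36,[0,0,0],[0,0,1]],[36,[0,0,0],[0,0,1]],[36,[0,0,0],[0,0,1]],[36,[0,0,0],[0,0,1]]]}}

```text
clock: 46.15
eef_pos: [550.9, -4.8, 124.8]
tool_rot: [-3.14, -0.0, 1.983]
force: [1.0, -0.4, -0.3]
width: 36.0
gripper_force: 0.0
```

{"method": "send_rows", "body": {"series": [[36,[0,0,0],[0,0,1]],[36,[0,0,0],[0,0,1]],[36,[0,0,0],[0,0,1]],[36,[0,0,0],[0,0,1]],[36,[0,0,0],[0,0,1]],[36,[0,0,0],[0,0,1]],[36,[0,0,0],[0,0,1]],[36,[0,0,0],[0,0,1]]]}}

```text
clock: 47.15
eef_pos: [551.0, -4.9, 124.8]
tool_rot: [-3.141, -0.001, 2.681]
force: [0.0, 0.8, 0.2]
width: 36.2
gripper_force: 0.0
```

```bash
python3 -c "
from h import *
s=sensors.read_state(); print(s['qpos'].round(2),s['eef_pos'].round(1),np.degrees(s['tool_rot'][2]))
K=[(545.5,60.6),(552.5,-5),(559.5,-70.6)]
for n in ['side','wrist']:
    P=cloud(get_image(n))
    for k in K:
        m=(np.hypot(*(P[...,:2]-k).transpose(2,0,1))<28)&(P[...,2]>72)&(P[...,2]<90)
        if m.sum()>15:
            q=P[m]; r=cv2.minAreaRect(q[:,:2].astype(np.float32)); a=r[2] if r[1][0]>r[1][1] else r[2]-90
            print(n,'knob',k,m.sum(),np.round(r[0],1),np.round(r[1],1),round(a%180,1))
"
```

```text
[ 0.24  0.66 -0.43  1.88  0.41  0.69  0.67] [551.   -4.9 124.8] 153.6050512926959
side knob (545.5, 60.6) 219 [544.5  62.5] [14.2 41.4] 158.6
side knob (552.5, -5) 207 [552.6  -3. ] [15.2 42. ] 177.5
side knob (559.5, -70.6) 72 [559.6 -68.8] [13.8 41.2] 133.0
wrist knob (545.5, 60.6) 2779 [544.4  60.1] [14.3 41.8] 159.8
wrist knob (552.5, -5) 2289 [551.4  -5.4] [14.3 41.6] 178.6
wrist knob (559.5, -70.6) 1505 [556.5 -72.1] [13.8 42.9] 123.5
```

The left knob is at its end (bar 159.8°, as predicted). I finish aligning on the middle knob, go down and grip.

{"method": "send_rows", "body": {"series": [[36,[0.015,0,0],[0,0,1]],[36,[0,0,0],[0,0,1]],[36,[0,0,0],[0,0,1]],[36,[0,0,0],[0,0,1]],[36,[0,0,0],[0,0,0.9]],[36,[0,0,-0.4],[0,0,0]],[36,[0,0,-0.4],[0,0,0]],[36,[0,0,-0.25],[0,0,0]]]}}

```text
clock: 48.25
eef_pos: [551.8, -4.8, 61.0]
tool_rot: [-3.141, -0.002, 3.105]
force: [0.1, 0.2, -0.8]
width: 36.2
gripper_force: 0.0
```

{"method": "send_rows", "body": {"series": [[36,[0,0,-0.14],[0,0,0]],[36,[0,0,0],[0,0,0]],[0,[0,0,0],[0,0,0]],[0,[0,0,0],[0,0,0]],[0,[0,0,0],[0,0,0]],[0,[0,0,0],[0,0,0]],[0,[0,0,0],[0,0,0]]]}}

```text
clock: 49.12
eef_pos: [553.2, -4.5, 54.6]
tool_rot: [-3.141, 0.001, 3.106]
force: [-0.9, -0.9, 6.1]
width: 12.8
gripper_force: 59.8
```

```bash
python3 -c "
from h import *
s=sensors.read_state(); print(s['qpos'].round(2),s['eef_pos'].round(1),s['force'].round(1),s['torque'].round(2),s['width'],np.degrees(s['tool_rot'][2]))"
```

```text
[ 0.25  0.78 -0.47  1.92  0.61  0.59  0.92] [553.2  -4.5  54.6] [-0.9 -0.9  6.1] [-0.1   0.21  0.02] 12.845651974138383 177.98716995140694
```

{"method": "send_rows", "body": {"series": [[0,[0,0,0],[0,0,-1]],[0,[0,0,0],[0,0,-1]],[0,[0,0,0],[0,0,-1]],[0,[0,0,0],[0,0,-1]],[0,[0,0,0],[0,0,-1]],[0,[0,0,0],[0,0,-1]],[0,[0,0,0],[0,0,-1]],[0,[0,0,0],[0,0,-1]]]}}

```text
clock: 50.12
eef_pos: [553.0, -5.0, 54.6]
tool_rot: [3.141, 0.001, 2.406]
force: [-0.6, -1.8, 6.3]
width: 13.2
gripper_force: 59.9
```

{"method": "send_rows", "body": {"series": [[0,[0,0,0],[0,0,-1]],[0,[0,0,0],[0,0,-1]],[0,[0,0,0],[0,0,-1]],[0,[0,0,0],[0,0,-1]],[0,[0,0,0],[0,0,-1]],[0,[0,0,0],[0,0,-1]],[0,[0,0,0],[0,0,-1]],[0,[0,0,0],[0,0,-1]]]}}

```text
clock: 51.12
eef_pos: [552.6, -5.2, 54.6]
tool_rot: [3.141, 0.001, 1.707]
force: [-1.4, -2.0, 7.5]
width: 12.7
gripper_force: 60.1
```

{"method": "send_rows", "body": {"series": [[0,[0,0,0],[0,0,-1]],[0,[0,0,0],[0,0,-1]],[0,[0,0,0],[0,0,-1]],[0,[0,0,0],[0,0,-1]],[0,[0,0,0],[0,0,-1]],[0,[0,0,0],[0,0,-1]],[0,[0,0,0],[0,0,-1]],[0,[0,0,0],[0,0,-1]]]}}

```text
clock: 52.12
eef_pos: [552.2, -5.1, 54.6]
tool_rot: [-3.141, 0.001, 1.009]
force: [-3.0, -1.9, 7.2]
width: 13.0
gripper_force: 60.2
```

{"method": "send_rows", "body": {"series": [[0,[0,0,0],[0,0,-1]],[0,[0,0,0],[0,0,-1]],[0,[0,0,0],[0,0,-1]],[0,[0,0,0],[0,0,-1]],[0,[0,0,0],[0,0,-1]],[0,[0,0,0],[0,0,-1]],[0,[0,0,0],[0,0,-1]],[0,[0,0,0],[0,0,-1]]]}}

```text
clock: 53.12
eef_pos: [551.9, -4.8, 54.6]
tool_rot: [-3.141, 0.001, 0.311]
force: [-3.6, -0.7, 9.1]
width: 12.9
gripper_force: 60.3
```

{"method": "send_rows", "body": {"series": [[0,[0,0,0],[0,0,-1]],[0,[0,0,0],[0,0,-1]],[0,[0,0,0],[0,0,-1]],[0,[0,0,0],[0,0,-1]],[0,[0,0,0],[0,0,-1]],[0,[0,0,0],[0,0,-1]],[0,[0,0,0],[0,0,-0.7]],[0,[0,0,0],[0,0,0]]]}}

```text
clock: 54.12
eef_pos: [551.9, -4.4, 54.6]
tool_rot: [-3.141, 0.001, -0.271]
force: [-3.5, -0.8, 9.4]
width: 12.9
gripper_force: 60.5
```

{"method": "send_rows", "body": {"series": [[0,[0,0,0],[0,0,-0.6]],[0,[0,0,0],[0,0,-0.6]],[0,[0,0,0],[0,0,-0.4]],[0,[0,0,0],[0,0,0]]]}}

```text
clock: 54.62
eef_pos: [551.9, -4.4, 54.6]
tool_rot: [3.141, 0.001, -0.403]
force: [-4.0, -0.5, 9.7]
width: 12.9
gripper_force: 72.8
```

```bash
python3 -c "
from h import *
s=sensors.read_state(); print(s['qpos'].round(2),s['eef_pos'].round(1),s['force'].round(1),s['torque'].round(2),s['width'],np.degrees(s['tool_rot'][2]))"
```

```text
[-0.32  0.79  0.44  1.93 -0.61  0.56 -1.44] [551.9  -4.4  54.6] [-4.  -0.5  9.7] [-0.26  0.82  1.56] 12.923581767140067 -23.11697290434094
```

Middle knob is at its stop (1.6 N m). Next, the right knob.

{"method": "send_rows", "body": {"series": [[36,[0,0,0],[0,0,0.5]],[36,[0,0,0],[0,0,0]],[36,[0,0,0],[0,0,0]],[36,[0,0,0.4],[0,0,0]],[36,[0,0,0.5],[0,0,0]],[36,[0,0,0.3],[0,0,1]],[36,[0.06,-0.55,0],[0,0,1]],[36,[0.06,-0.54,0],[0,0,1]]]}}

```text
clock: 55.62
eef_pos: [560.2, -70.1, 126.0]
tool_rot: [-3.141, -0.001, -0.101]
force: [-0.1, -0.2, -0.1]
width: 36.5
gripper_force: 0.0
```

{"method": "send_rows", "body": {"series": [[36,[0,0,0],[0,0,1]],[36,[0,0,0],[0,0,1]],[36,[0,0,0],[0,0,1]],[36,[0,0,0],[0,0,1]],[36,[0,0,0],[0,0,1]],[36,[0,0,0],[0,0,1]],[36,[0,0,0],[0,0,1]],[36,[0,0,0],[0,0,1]]]}}

```text
clock: 56.62
eef_pos: [559.7, -69.9, 125.6]
tool_rot: [-3.141, 0.0, 0.596]
force: [1.0, -0.5, 0.0]
width: 36.1
gripper_force: 0.0
```

{"method": "send_rows", "body": {"series": [[36,[0,0,0],[0,0,1]],[36,[0,0,0],[0,0,1]],[36,[0,0,0],[0,0,1]],[36,[0,0,0],[0,0,1]],[36,[0,0,0],[0,0,1]],[36,[0,0,0],[0,0,1]],[36,[0,0,0],[0,0,1]],[36,[0,0,0],[0,0,1]]]}}

```text
clock: 57.62
eef_pos: [559.6, -69.9, 125.6]
tool_rot: [-3.141, 0.0, 1.294]
force: [-0.1, -0.5, 0.7]
width: 36.1
gripper_force: 0.0
```

{"method": "send_rows", "body": {"series": [[36,[0,0,0],[0,0,1]],[36,[0,0,0],[0,0,1]],[36,[0,0,0],[0,0,1]],[36,[0,0,0],[0,0,1]],[36,[0,0,0],[0,0,1]],[36,[0,0,0],[0,0,1]],[36,[0,0,0],[0,0,1]],[36,[0,0,0],[0,0,1]]]}}

```text
clock: 58.62
eef_pos: [559.6, -70.0, 125.6]
tool_rot: [-3.141, -0.0, 1.992]
force: [-0.3, 0.5, -0.3]
width: 36.1
gripper_force: 0.0
```

{"method": "send_rows", "body": {"series": [[36,[0,0,0],[0,0,1]],[36,[0,0,0],[0,0,1]],[36,[0,0,0],[0,0,1]],[36,[0,0,0],[0,0,0.6]],[36,[0,0,0],[0,0,0]],[36,[0,0,0],[0,0,0]]]}}

```text
clock: 59.38
eef_pos: [559.7, -70.0, 125.7]
tool_rot: [-3.141, -0.0, 2.303]
force: [0.3, -0.4, 0.2]
width: 36.1
gripper_force: 0.0
```

```bash
python3 -c "
from h import *
s=sensors.read_state(); print(s['qpos'].round(2),s['eef_pos'].round(1),np.degrees(s['tool_rot'][2]))
K=[(545.5,60.6),(552.5,-5),(559.5,-70.6)]
for n in ['side','wrist']:
    P=cloud(get_image(n))
    for k in K:
        m=(np.hypot(*(P[...,:2]-k).transpose(2,0,1))<28)&(P[...,2]>72)&(P[...,2]<90)
        if m.sum()>15:
            q=P[m]; r=cv2.minAreaRect(q[:,:2].astype(np.float32)); a=r[2] if r[1][0]>r[1][1] else r[2]-90
            print(n,'knob',k,m.sum(),np.round(r[0],1),np.round(r[1],1),round(a%180,1))
"
```

```text
[ 0.23  0.65 -0.25  1.85  0.24  0.67  0.58] [559.7 -70.  125.7] 131.93016427599952
side knob (545.5, 60.6) 217 [544.5  62.4] [14.3 39.8] 159.2
side knob (552.5, -5) 200 [552.6  -3.6] [14.8 42.3] 157.8
side knob (559.5, -70.6) 164 [559.7 -69.1] [14.7 43. ] 130.6
wrist knob (545.5, 60.6) 4120 [544.2  59.5] [14.3 41.8] 160.4
wrist knob (552.5, -5) 2713 [551.6  -5.4] [14.3 41.8] 160.1
wrist knob (559.5, -70.6) 2147 [558.7 -70.9] [14. 42.] 132.2
```

Middle is at its end (160°). Now grip the right knob.

{"method": "send_rows", "body": {"series": [[36,[0,0,-0.4],[0,0,0]],[36,[0,0,-0.4],[0,0,0]],[36,[0,0,-0.25],[0,0,0]],[36,[0,0,-0.15],[0,0,0]],[36,[0,0,0],[0,0,0]]]}}

```text
clock: 60.1
eef_pos: [559.7, -69.8, 53.5]
tool_rot: [-3.141, -0.001, 2.304]
force: [-0.5, 0.1, 0.3]
width: 35.6
gripper_force: 0.0
```

{"method": "send_rows", "body": {"series": [[0,[0,0,0],[0,0,0]],[0,[0,0,0],[0,0,0]],[0,[0,0,0],[0,0,0]],[0,[0,0,0],[0,0,0]],[0,[0,0,0],[0,0,0]]]}}

```text
clock: 60.72
eef_pos: [559.9, -70.4, 54.7]
tool_rot: [-3.141, 0.001, 2.304]
force: [-1.9, -1.2, 7.1]
width: 12.9
gripper_force: 59.5
```

{"method": "send_rows", "body": {"series": [[0,[0,0,0],[0,0,-1]],[0,[0,0,0],[0,0,-1]],[0,[0,0,0],[0,0,-1]],[0,[0,0,0],[0,0,-1]],[0,[0,0,0],[0,0,-1]],[0,[0,0,0],[0,0,-1]],[0,[0,0,0],[0,0,-1]],[0,[0,0,0],[0,0,-1]]]}}

```text
clock: 61.72
eef_pos: [559.7, -70.5, 54.7]
tool_rot: [3.141, 0.001, 1.603]
force: [-2.8, -1.7, 6.3]
width: 12.9
gripper_force: 59.6
```

{"method": "send_rows", "body": {"series": [[0,[0,0,0],[0,0,-1]],[0,[0,0,0],[0,0,-1]],[0,[0,0,0],[0,0,-1]],[0,[0,0,0],[0,0,-1]],[0,[0,0,0],[0,0,-1]],[0,[0,0,0],[0,0,-1]],[0,[0,0,0],[0,0,-1]],[0,[0,0,0],[0,0,-1]]]}}

```text
clock: 62.72
eef_pos: [559.6, -70.5, 54.7]
tool_rot: [3.141, 0.0, 0.905]
force: [-2.8, -0.8, 7.0]
width: 12.8
gripper_force: 59.7
```

{"method": "send_rows", "body": {"series": [[0,[0,0,0],[0,0,-1]],[0,[0,0,0],[0,0,-1]],[0,[0,0,0],[0,0,-1]],[0,[0,0,0],[0,0,-1]],[0,[0,0,0],[0,0,-1]],[0,[0,0,0],[0,0,-1]],[0,[0,0,0],[0,0,-1]],[0,[0,0,0],[0,0,-1]]]}}

```text
clock: 63.72
eef_pos: [559.4, -70.3, 54.7]
tool_rot: [3.142, 0.0, 0.207]
force: [-2.9, -1.2, 8.1]
width: 13.2
gripper_force: 59.8
```

{"method": "send_rows", "body": {"series": [[0,[0,0,0],[0,0,-1]],[0,[0,0,0],[0,0,-1]],[0,[0,0,0],[0,0,-1]],[0,[0,0,0],[0,0,-1]],[0,[0,0,0],[0,0,-1]],[0,[0,0,0],[0,0,-0.5]],[0,[0,0,0],[0,0,0]]]}}

```text
clock: 64.6
eef_pos: [559.4, -70.2, 54.7]
tool_rot: [3.142, 0.0, -0.271]
force: [-2.6, -0.5, 8.0]
width: 12.7
gripper_force: 59.9
```

{"method": "send_rows", "body": {"series": [[0,[0,0,0],[0,0,-0.6]],[0,[0,0,0],[0,0,-0.6]],[0,[0,0,0],[0,0,-0.5]],[0,[0,0,0],[0,0,0]],[0,[0,0,0],[0,0,0]]]}}

```text
clock: 65.22
eef_pos: [559.4, -70.2, 54.7]
tool_rot: [3.14, 0.0, -0.411]
force: [-3.8, -2.0, 8.8]
width: 12.9
gripper_force: 76.0
```

```bash
python3 -c "
from h import *
s=sensors.read_state(); print(s['qpos'].round(2),s['eef_pos'].round(1),s['force'].round(1),s['torque'].round(2),s['width'],np.degrees(s['tool_rot'][2]))"
```

```text
[-0.24  0.81  0.5   1.9  -0.67  0.6  -1.28] [559.4 -70.2  54.7] [-3.8 -2.   8.8] [-0.38  0.95  1.84] 12.894010556941323 -23.560836116014304
```

{"method": "send_rows", "body": {"series": [[36,[0,0,0],[0,0,0.5]],[36,[0,0,0],[0,0,0]],[36,[0,0,0],[0,0,0]],[36,[0,0,0.4],[0,0,0]],[36,[0,0,0.8],[0,0,0]],[36,[0,0,1],[0,0,0]],[36,[0,0,1],[0,0,0]],[36,[0,-0.5,0.5],[0,0,0]]]}}

```text
clock: 66.22
eef_pos: [561.4, -97.8, 278.8]
tool_rot: [-3.139, -0.003, -0.371]
force: [0.1, 0.1, -0.2]
width: 36.0
gripper_force: 0.0
```

{"method": "send_rows", "body": {"series": [[36,[-0.5,-1,0],[0,0,0]],[36,[-0.5,-1,0],[0,0,0]],[36,[0,0,0],[0,0,0]],[36,[0,0,0],[0,0,0]]]}}

```text
clock: 66.72
eef_pos: [504.1, -211.2, 275.6]
tool_rot: [-3.14, 0.0, -0.376]
force: [0.4, 1.1, -0.2]
width: 35.8
gripper_force: 0.0
```

```bash
python3 -c "
from h import *
s=sensors.read_state(); print(s['clock'],s['eef_pos'].round(1),np.degrees(s['tool_rot'][2]))
K=[(545.5,60.6),(552.5,-5),(559.5,-70.6)]; M=[(616.5,102),(623.5,36),(637,-94)]
D={n:get_image(n) for n in ['side','wrist','top']}
for n,d in D.items():
    P=cloud(d); print(n,*ribs(d,50,92),sep='\n')
    for k in K:
        m=(np.hypot(*(P[...,:2]-k).transpose(2,0,1))<28)&(P[...,2]>72)&(P[...,2]<90)
        if m.sum()>15:
            q=P[m]; r=cv2.minAreaRect(q[:,:2].astype(np.float32)); a=r[2] if r[1][0]>r[1][1] else r[2]-90
            print(n,'knob',k,m.sum(),np.round(r[1],1),round(a%180,1))
    for k in M:
        m=(abs(P[...,:2]-k)<[23,20]).all(-1); z=P[m][:,2]; print('z',[round(float(np.median(z[(z>a)&(z<b)])),1) for a,b in ((44,62),(70,95))])
t=D['top']['img'][90:330,130:500]; save('f.png',cv2.resize(t,(740,480)))"
```

```text
66.725 [ 504.1 -211.2  275.6] -21.540601939652813
side
side knob (545.5, 60.6) 214 [14.2 40.6] 159.9
side knob (552.5, -5) 199 [15.6 42.2] 160.2
side knob (559.5, -70.6) 185 [15.5 41.4] 160.9
z [50.5, 81.5]
z [50.5, 81.3]
z [51.5, 81.1]
wrist
[[637.5, -94.0], 43.4, 26.5, 6.9, [637.6, -94.9], 83.7]
[[623.6, 34.3], 42.5, 25.7, 7.0, [623.2, 31.9], 83.7]
wrist knob (545.5, 60.6) 1071 [15.3 42.4] 160.6
wrist knob (552.5, -5) 1033 [14.7 41.5] 159.3
wrist knob (559.5, -70.6) 989 [14.1 42. ] 160.2
z [51.7, nan]
z [52.7, 83.0]
z [52.1, 83.5]
top
top knob (545.5, 60.6) 96 [14.5 42.1] 158.7
top knob (552.5, -5) 94 [14.6 40.7] 159.5
top knob (559.5, -70.6) 91 [14.  40.8] 159.7
z [48.9, 80.7]
z [49.6, 80.7]
z [50.0, 80.3]
  return _methods._mean(a, axis=axis, dtype=dtype,
  ret = ret.dtype.type(ret / rcount)
```

View pics/f.png

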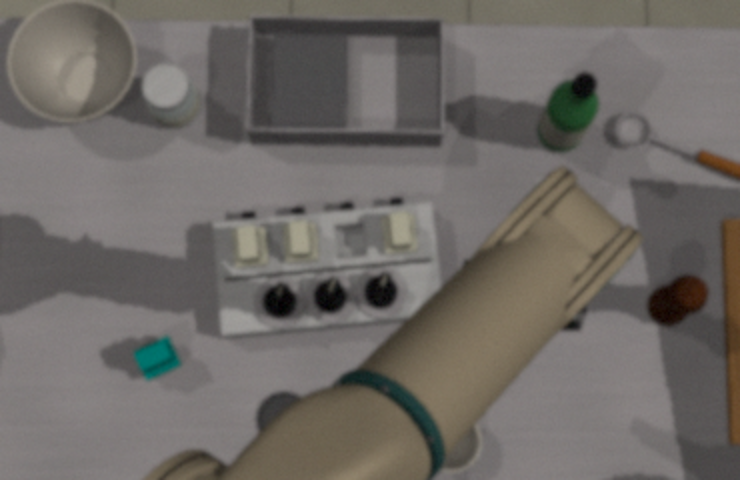

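The crop shows modules at (250,245), (300,240) and (400,230) flush, all knobs at their end angle of about 160°, and the bystanders that are in view untouched. I hand the job in.

```bash
python3 -c "
from cell import ctrl
print(ctrl.finish_job())"
```

```text
the job is handed in; nothing more can be done
None
```

The three modules on the worktop are fully home in sockets 1, 2 and 4, and the left, middle and right knobs were then tightened in that order to their end stops; the job was handed in at about 67 s, no verdict came back, and I saw no fourth module.

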